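# Set out washed brake parts and start the blow-dry

### The job

Get the washed brake parts ready for blow-drying: hang every brake caliper on the drying rail upright with the bar right up in its slot, and plug the wheel hub's three bolt holes with the three plug pins, each pushed fully home, so that no grit is blown in. Only when all that is done, press the blower's start button right down and let it go.

Things in the scene. Friction and masses are not known exactly. Their poses are not given: they have to be found in the camera images.
- caliper0: brake caliper 0, aluminium block 56 (own x) x 60 (own y) x 75 mm tall, 0.3 to 0.65 kg. A slot 20 mm wide, 53 mm deep, open below, runs through along own y between two 18 mm cheeks (bridge 22 mm thick above); centre of mass 20 mm below the slot's roof. Stands on its cheeks; grip it near the top, closing along own x. Origin at the centre of the underside, z up. May be absent.
- caliper0_slot (a point): centre of the roof of caliper 0's slot, 53 mm above its underside; lies on top of the bar when it hangs there
- caliper1: brake caliper 1, aluminium block 56 (own x) x 60 (own y) x 75 mm tall, 0.3 to 0.65 kg. A slot 20 mm wide, 53 mm deep, open below, runs through along own y between two 18 mm cheeks (bridge 22 mm thick above); centre of mass 20 mm below the slot's roof. Stands on its cheeks; grip it near the top, closing along own x. Origin at the centre of the underside, z up. May be absent.
- caliper1_slot (a point): centre of the roof of caliper 1's slot, 53 mm above its underside; lies on top of the bar when it hangs there
- caliper2: brake caliper 2, aluminium block 56 (own x) x 60 (own y) x 75 mm tall, 0.3 to 0.65 kg. A slot 20 mm wide, 53 mm deep, open below, runs through along own y between two 18 mm cheeks (bridge 22 mm thick above); centre of mass 20 mm below the slot's roof. Stands on its cheeks; grip it near the top, closing along own x. Origin at the centre of the underside, z up. May be absent.
- caliper2_slot (a point): centre of the roof of caliper 2's slot, 53 mm above its underside; lies on top of the bar when it hangs there
- rail: fixed drying rail: steel bar 12 mm in diameter along its own y, its top 100 mm above the bench, between two posts (24 x 12 mm, 106 mm tall, centred 170 mm either side of the middle; 328 mm clear of bar), over a drip tray 90 x 340 mm, 18 mm tall. Origin on the bench under the middle of the bar. Calipers hang side by side on it, slots along the bar
- rail_mid (a point): top of the bar at the middle of its length; axes as the rail's (y along the bar, z up)
- pin0: steel plug pin 0, 62 mm long, 50 g: shank 8 mm in diameter and 26 mm long with a 3 mm tapered foot, below a round dark grip head 14 mm in diameter and 36 mm tall. Stands upright in the wooden block at the start, underside of the head on the block's top, 40 mm above the bench. Origin at the foot, z along the pin to the head. The three pins are alike
- pin0_seat (a point): centre of the underside of the head of pin 0, 26 mm above its foot; coincides with a hole's mouth when the pin is fully home
- pin1: steel plug pin 1, 62 mm long, 50 g: shank 8 mm in diameter and 26 mm long with a 3 mm tapered foot, below a round dark grip head 14 mm in diameter and 36 mm tall. Stands upright in the wooden block at the start, underside of the head on the block's top, 40 mm above the bench. Origin at the foot, z along the pin to the head. The three pins are alike
- pin1_seat (a point): centre of the underside of the head of pin 1, 26 mm above its foot; coincides with a hole's mouth when the pin is fully home
- pin2: steel plug pin 2, 62 mm long, 50 g: shank 8 mm in diameter and 26 mm long with a 3 mm tapered foot, below a round dark grip head 14 mm in diameter and 36 mm tall. Stands upright in the wooden block at the start, underside of the head on the block's top, 40 mm above the bench. Origin at the foot, z along the pin to the head. The three pins are alike
- pin2_seat (a point): centre of the underside of the head of pin 2, 26 mm above its foot; coincides with a hole's mouth when the pin is fully home
- pin_block: fixed wooden block 36 x 150 x 40 mm tall holding the three plug pins in a row along its own y, 50 mm apart (holes 9.5 mm wide). Origin at the centre of the underside
- hub: fixed aluminium wheel hub lying flat: flange 160 mm in diameter and 12 mm thick, bearing tube 48 mm in diameter in the middle reaching 44 mm above the bench, and three lugs 34 mm square, tops 42 mm above the bench, each with a bolt hole 54 mm from the centre, 120 degrees apart. Origin at the centre of the underside
- hub_hole0 (a point): centre of the mouth of bolt hole 0, on the lug's top; vertical hole 9.5 mm in diameter with a 2 mm countersink, 29 mm deep, empty at the start
- hub_hole1 (a point): centre of the mouth of bolt hole 1, on the lug's top; vertical hole 9.5 mm in diameter with a 2 mm countersink, 29 mm deep, empty at the start
- hub_hole2 (a point): centre of the mouth of bolt hole 2, on the lug's top; vertical hole 9.5 mm in diameter with a 2 mm countersink, 29 mm deep, empty at the start
- start_button (a joint): travel of the blower's start button: 0 up, 0.006 m fully down; it springs back. Fully down takes about 5 N; 4.5 mm down starts the blower
- start_button_top (a point): centre of the top of the black start button (28 mm across), pressed straight down, on a grey switch box 70 x 70 mm, 70 mm tall, behind the rail
Mind the look-alikes: they are no part of the job. Leave any blue or red look-alike of the caliper1 alone.

How it is judged:
By the outcome, as a careful person would: the job done as asked, in the order asked, and still so for the second after the job is handed in, with the robot touching nothing.
Of caliper0, caliper1, caliper2 only 2 to 3 are there at a start; the rules pass over those that are not, and their reading is None.
At some moment in a run one of caliper0, caliper1, caliper2 may be knocked a few centimetres aside while the robot is not near it.
It also fails if it takes over 210 s, if anything falls off the work surface, if the arm or the gripper's body presses on something with over 40 N, if the wrist force passes 120 N, or if a joint passes its speed limit or range.

### The arm

A 6-joint arm with a two-finger parallel gripper is mounted at the origin on the work surface. World frame = base frame: x ahead of the robot, y to its left, z up, the work surface at z = 0. Lengths are in m, angles in degrees, forces in N, time in s.
With the tool pointing down it reaches from about 0.15 to 0.775 m from the base axis. Payload 6.1 kg.
Tool frame: the origin (TCP) lies at the very end of the fingers, on their centre line; the grasp point (between the pads) lies 19 mm behind it; z points along the fingers, x is the direction in which the jaws open and shut, and the axes are right-handed (so a half turn about z gives the same grasp; the last joint's range is limited). The gripper opens to 85 mm and grips with 20 to 120 N. Pads are 22 mm wide; open, the fingers measure 114 mm over their backs; the gripper's body (76 mm by 85 mm) begins 54 mm behind the grasp point. The pads swing forward as they close: fully open they stand 13 mm farther back than shut.
Start: joints at [67.151, 7.208, -2.269, 80.523, 0, 90], TCP at [0.204, 0.484, 0.231] pointing down, gripper open.
Joint ranges: [-155.77, 155.77], [-54.66, 111.73], [-72.52, 77.12], [-102.08, 115.82], [-83.92, 84.16], [-180, 180]. Speed limits (degrees/s): [136.94, 136.94, 172.46, 180, 180, 180].

### API

Orientations are given as [roll, pitch, yaw] about the fixed x, y, z axes, in that order (R = Rz(yaw) Ry(pitch) Rx(roll)).
In Python, from plant import * gives the robot as it stands.
- The arm moves only by the tool drive_tool, never from a script. Its argument "steps" is a list of rows, each a list of 3 entries, a list of its own where there are three numbers: the opening in per cent of the stroke, from 0 (shut) to 100 (fully open), then the shift along the tool's x, y, z in m, then the turn, a rotation vector about the tool's x, y, z in rad. A call has 1 to 10 rows; each row shifts and turns the pose as measured when the row begins, along the tool's axes as they then stand; what a row does not reach is not made up. A row lasts 1/12 s, in which the tool goes at most 41.7 mm and 7.16 degrees, less where a joint would pass 70% of its speed; a pose out of reach is approached as far as the arm can. A call is refused whole if a number of a shift passes 0.0417 or a number of a turn 0.125, either way. A call with a gripper value outside its range is refused whole. The fingers move at their own pace and stop on an object; "grip_force" is the grip in N (left out, the last holds). Time passes only in rows, so rows that do not move let the fingers close. It gives the time, the measured TCP pose, the force and the opening at its end, in the units of the state.
- sense(): the state, without advancing time (a new reading comes with each control period).
- camera(name): name is "side" or "top" or "wrist"; returns (picture, depth): 384x512x3 uint8, blue, green, red; 384x512 float32, m along the optical axis (not along the pixel's ray), 0 where there is no reading.
- camera_model(name): a dict with "K" (3x3 intrinsics, pixels), "R" (3x3) and "t" (3): a world point X has camera coordinates R X + t. Camera axes: x right, y down, z forward; pixel columns grow to the right and rows downward; lengths in m; the calibration is good to about 2 mm. The wrist camera is an equidistant fisheye: a pixel r from the principal point sees the ray r / f radians off the axis. A picture is of the moment at which its call begins: read the wrist's pose just before it. camera_model takes no time and is no camera call; for the wrist camera it gives the pose at the moment of the call.
- finish_job(): hands the job in, once; it reports no verdict.
The state is a dict: "clock": time; "joint_positions": joint angles; "joint_vel": joint speeds; "effort": joint torques, N m; "tcp_pos": TCP position; "eef_rot": TCP orientation; "wrist_force": force on the tool from outside, world axes, zero at the start; "wrist_torque": the same for the moment, N m; "width": finger opening in m.
Only numpy, scipy, OpenCV 4.12 (cv2) and the standard library are available. Lean on these libraries where they do the work, as an engineer would, in place of code of your own. Each camera call takes 0.05 s, during which the arm holds its last target.

## Working session

There is one attempt and no reset: what is moved stays moved. The work goes in short steps, Python scripts to look and compute and a tool call to move; the robot and the scene stay as the last step left them, time stands still between calls to the robot, and variables do not carry over. Pictures are saved under pics/ and viewed, and the job is handed in when it is done.

Besides the shell and the picture viewer there is one more tool, called after "Call:" in YAML: its name, and indented under it one key for each argument. drive_tool: Moves the arm, as the interface text tells. Its arguments: {"type":"object","properties":{"steps":{"type":"array"},"grip_force":{"type":"number"}},"required":["steps"]}

```bash
ls; mkdir -p pics; python3 - <<'E'
from plant import *
import cv2
print(sense())
for n in ["side","top","wrist"]:
    m=camera_model(n); print(n,m)
    p,d=camera(n); cv2.imwrite(f"pics/{n}0.png",p)
    import numpy as np; np.save(f"pics/{n}0.npy",d)
E
```

```text
pics
{'clock': 0.0, 'joint_positions': array([ 6.71498273e+01,  7.24180298e+00, -2.32879210e+00,  8.05240879e+01,
       -1.85315486e-03,  8.99999660e+01]), 'joint_vel': array([ 0.03638443,  0.03673996,  0.01344642, -0.05483912,  0.05797139,
        0.05025389]), 'effort': array([-3.03444562e-03, -4.35917044e+01,  3.52919161e+01,  1.72681228e-02,
       -1.03212196e-04,  7.95027916e-06]), 'tcp_pos': array([0.20371204, 0.48340174, 0.23050453]), 'eef_rot': array([1.79998147e+02, 9.46829370e-02, 6.71498613e+01]), 'wrist_force': array([ 0.1880614 , -0.27629569,  0.59473199]), 'wrist_torque': array([-3.77292970e-02, -2.18166594e-05, -2.61333973e-02]), 'width': 0.08551727161364218}
side {'K': array([[477.55144453,   0.        , 262.39868266],
       [  0.        , 477.55144453, 191.48341797],
       [  0.        ,   0.        ,   1.        ]]), 'R': array([[ 0.97825515, -0.20735876, -0.00438343],
       [-0.16446645, -0.76267935, -0.62551658],
       [ 0.12636319,  0.61263574, -0.78019856]]), 't': array([-0.50753493,  0.1252192 ,  1.17644294])}
top {'K': array([[448.67685287,   0.        , 256.37145985],
       [  0.        , 448.67685287, 187.27923351],
       [  0.        ,   0.        ,   1.        ]]), 'R': array([[-0.0095906 , -0.99990034, -0.01035963],
       [-0.98885997,  0.01102264, -0.14844011],
       [ 0.1485395 ,  0.0088206 , -0.98886714]]), 't': array([-0.01937844,  0.49818913,  1.19713511])}
wrist {'K': array([[297.31863964,   0.        , 256.65533971],
       [  0.        , 297.31863964, 195.04604911],
       [  0.        ,   0.        ,   1.        ]]), 'R': array([[ 0.38775012,  0.9217637 , -0.00123313],
       [ 0.88887012, -0.37355821,  0.26526246],
       [ 0.24404866, -0.10395165, -0.96417546]]), 't': array([-0.52389652, -0.0342296 ,  0.3777473 ])}
```

View pics/top0.png

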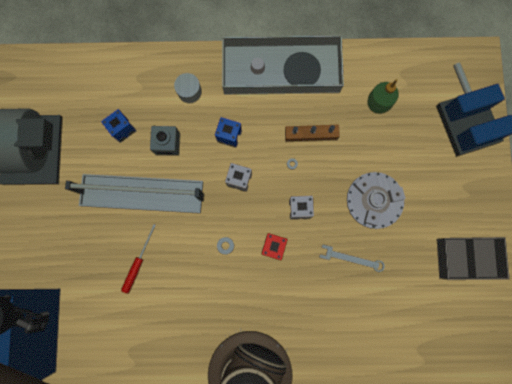

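View pics/side0.png

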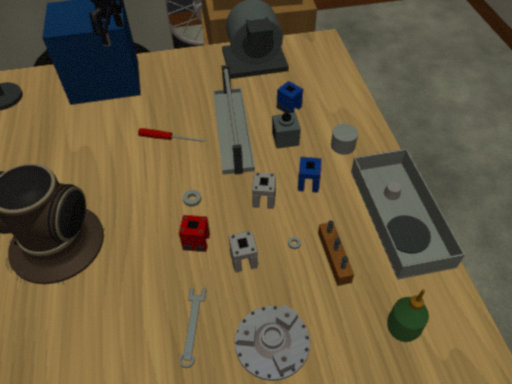

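View pics/wrist0.png

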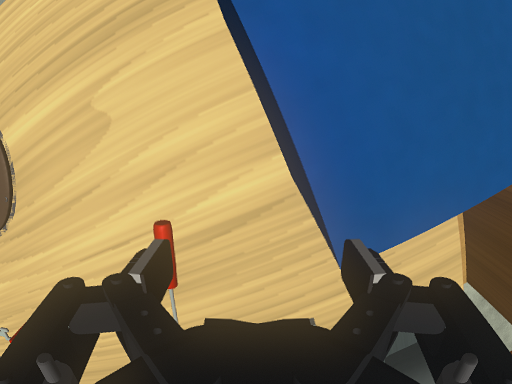

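The top view shows two grey calipers at about (238,177) and (301,207). The blue ones at (118,125) and (228,131) and the red one at (275,246) are look-alikes. The rail runs (70..203, 190), the pin block is at (312,132), the hub at (376,200) and the switch box at (165,139). Next I measure.

```bash
cat > h.py <<'E'
import numpy as np, cv2
def cam(n):
    from plant import camera,camera_model
    m=camera_model(n); p,d=camera(n); return p,d,m
def px(m,X):
    X=np.atleast_2d(X); c=X@m['R'].T+m['t']; q=c@m['K'].T; return q[:,:2]/q[:,2:]
def ray(m,uv):
    uv=np.atleast_2d(uv).astype(float); K=m['K']
    d=np.c_[(uv[:,0]-K[0,2])/K[0,0],(uv[:,1]-K[1,2])/K[1,1],np.ones(len(uv))]
    C=-m['R'].T@m['t']; return C,d@m['R']
def plane(m,uv,z):
    C,D=ray(m,uv); return C+D*((z-C[2])/D[:,2])[:,None]
def cloud(m,d):
    v,u=np.mgrid[:d.shape[0],:d.shape[1]]
    C,D=ray(m,np.c_[u.ravel(),v.ravel()]); return (C+D*d.reshape(-1,1)).reshape(d.shape+(3,))
E
python3 - <<'E'
from h import *
from plant import camera_model
m=camera_model("top"); d=np.load("pics/top0.npy"); p=cv2.imread("pics/top0.png")
P=cloud(m,d)
for n,(u,v) in dict(c_a=(238,177),c_b=(301,207),box=(165,139),btn=(165,133),hub=(376,200),blk=(290,133),bluea=(118,125),railm=(140,190),bench=(300,280)).items():
    print(n,P[v,u].round(4))
a=cv2.resize(p[90:260,60:260],None,fx=4,fy=4,interpolation=cv2.INTER_CUBIC)[:, :800]; cv2.imwrite("pics/a.png",cv2.resize(a,(700,595)))
a=cv2.resize(p[110:240,260:420],None,fx=4.5,fy=4.5,interpolation=cv2.INTER_CUBIC); cv2.imwrite("pics/b.png",a)
s=cv2.imread("pics/side0.png")
cv2.imwrite("pics/c.png",cv2.resize(s[60:290,170:370],None,fx=2.6,fy=2.6,interpolation=cv2.INTER_CUBIC))
E
```

```text
c_a [0.5198 0.0238 0.0795]
c_b [ 0.4383 -0.1425  0.0744]
box [0.6244 0.2193 0.0868]
btn [0.6398 0.2187 0.0913]
hub [ 0.4609 -0.3546  0.023 ]
blk [ 0.6514 -0.1204  0.0341]
bluea [0.6685 0.3514 0.0748]
railm [0.4845 0.2787 0.1015]
bench [ 0.2449 -0.1413  0.0028]
```

View pics/a.png

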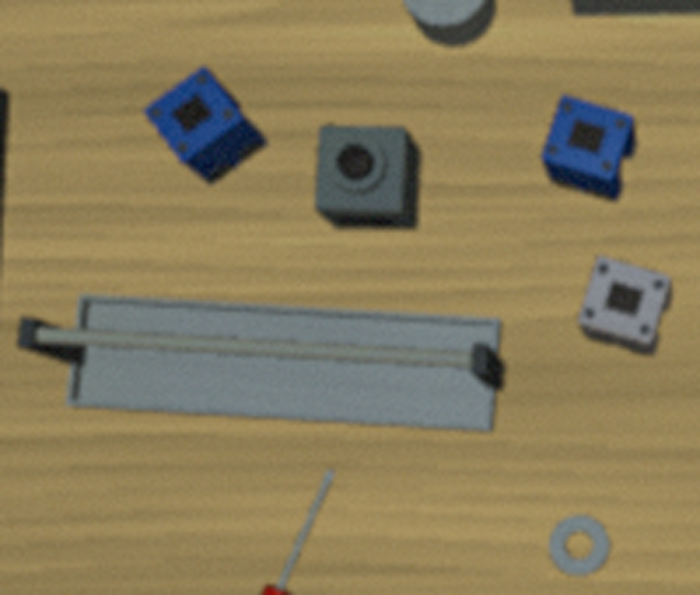

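View pics/b.png

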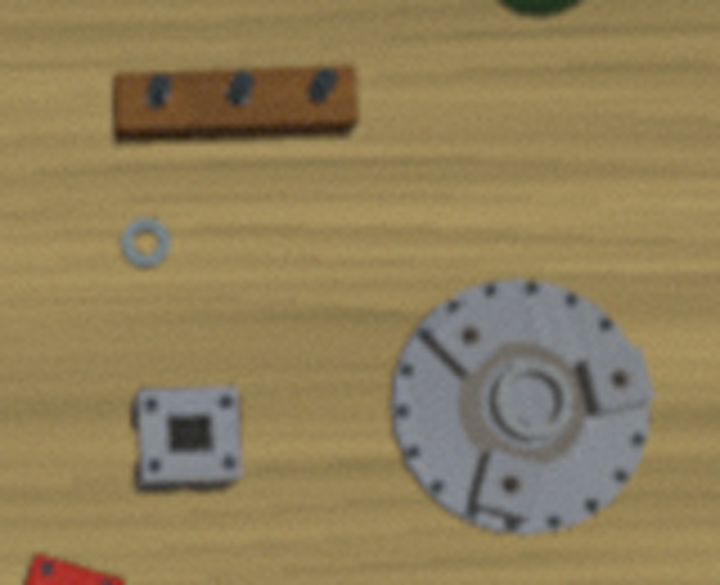

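View pics/c.png

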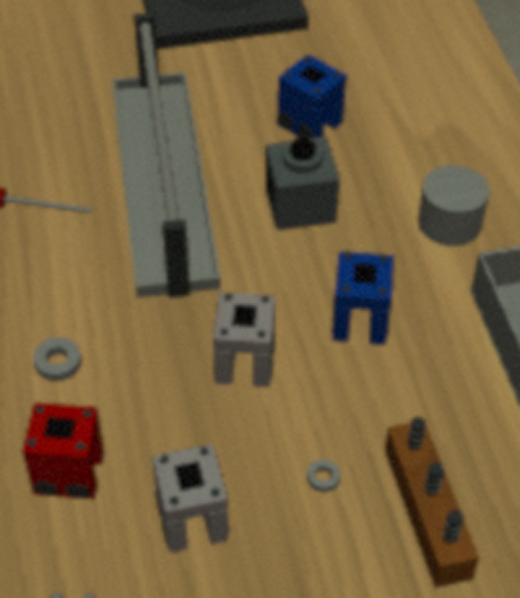

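The pictures show two grey calipers whose slots face −y, towards the side camera, so both run roughly along the rail. They also show three pins in the block and three lug holes in the hub. I'll take sub-pixel blob centroids in both fixed views.

```bash
cat >> h.py <<'E'
def blobs(g,roi,lo,hi,amin,amax):
    u0,v0,u1,v1=roi; s=g[v0:v1,u0:u1].astype(int)
    m=((s>=lo)&(s<=hi)).astype(np.uint8); n,l,st,c=cv2.connectedComponentsWithStats(m,connectivity=4)
    return [(round(c[i,0]+u0,2),round(c[i,1]+v0,2),int(st[i,4])) for i in range(1,n) if amin<=st[i,4]<=amax]
def plan(x,y,z,yaw):
    from plant import sense
    s=sense(); p=s['tcp_pos']; rpy=s['eef_rot']
    from scipy.spatial.transform import Rotation as Ro
    R=Ro.from_euler('xyz',rpy,degrees=True); T=Ro.from_euler('xyz',[180,0,yaw],degrees=True)
    rv=(R.inv()*T).as_rotvec(); d=R.inv().apply(np.array([x,y,z])-p)
    n=max(np.linalg.norm(d)/.0417,np.linalg.norm(rv)/.125)
    print('now',p.round(4),rpy.round(2),'w',round(s['width'],4),'F',s['wrist_force'].round(2),'t',round(s['clock'],2)); print('tool shift',d.round(4),'turn',rv.round(3),'rows>=',round(n,1))
E
python3 - <<'E'
from h import *
from plant import camera_model
for n in ["top","side"]:
    m=camera_model(n); p=cv2.imread(f"pics/{n}0.png"); g=p.max(2)
    print(n,-m['R'].T@m['t'])
    rois=dict(cA=(225,162,255,192),cB=(288,193,316,222),box=(150,120,182,158),hub=(345,168,410,232)) if n=="top" else dict(cA=(250,168,280,212),cB=(226,228,262,272),box=(268,104,304,150),hub=(232,300,315,382))
    for k,r in rois.items():
        print(k, end=' ')
        for b in blobs(g,r,0,75,3,200):
            z=.075 if k[0]=='c' else (.08 if k=='box' else .042)
            print(b,plane(m,b[:2],z)[0].round(4)[:2],end=' ')
        print()
    hsv=cv2.cvtColor(p,cv2.COLOR_BGR2HSV); gm=((hsv[...,1]<40)&(hsv[...,2]>110)).astype(np.uint8)
    if n=="top":
      for k in ['cA','cB']:
        u0,v0,u1,v1=rois[k]; q=hsv[v0:v1,u0:u1]; mk=((q[...,1]<50)&(q[...,2]>np.percentile(q[...,2],40))).astype(np.uint8)
        mk=cv2.morphologyEx(mk,cv2.MORPH_CLOSE,np.ones((9,9)))
        cs=max(cv2.findContours(mk,0,1)[0],key=cv2.contourArea).reshape(-1,2)+[u0,v0]
        W=plane(m,cs,.075)[:,:2]; r=cv2.minAreaRect((W*1000).astype(np.float32)); print(k,r)
E
```

```text
top [ 0.31463157 -0.03542732  1.25755806]
cA (np.float64(237.8), np.float64(174.88), 56) [0.5264 0.0245] (np.float64(236.88), np.float64(187.2), 41) [0.4931 0.0271] 
cB (np.float64(301.8), np.float64(206.0), 60) [ 0.4408 -0.1446] (np.float64(295.1), np.float64(217.8), 10) [ 0.4098 -0.1262] (np.float64(303.86), np.float64(217.57), 7) [ 0.4101 -0.1493] (np.float64(308.0), np.float64(217.0), 3) [ 0.4115 -0.1602] 
box (np.float64(161.07), np.float64(135.93), 95) [0.6349 0.2317] (np.float64(166.25), np.float64(142.31), 16) [0.617  0.2173] 
hub (np.float64(357.76), np.float64(188.24), 17) [ 0.4915 -0.3016] (np.float64(363.67), np.float64(184.33), 3) [ 0.5021 -0.3182] (np.float64(389.78), np.float64(195.83), 23) [ 0.4696 -0.3877] (np.float64(397.33), np.float64(193.67), 3) [ 0.4753 -0.4085] (np.float64(366.0), np.float64(215.0), 3) [ 0.418  -0.3207] (np.float64(364.78), np.float64(220.56), 9) [ 0.403  -0.3167] (np.float64(372.8), np.float64(217.4), 5) [ 0.4113 -0.3387] (np.float64(373.5), np.float64(225.5), 4) [ 0.3894 -0.3396] 
cA ((533.423583984375, 27.506752014160156), (63.9179801940918,
[... 1216 characters left out ...]
), 7) [ 0.4121 -0.3407] (np.float64(306.88), np.float64(337.12), 8) [ 0.5324 -0.3769] (np.float64(244.66), np.float64(342.7), 67) [ 0.4054 -0.3618] (np.float64(272.0), np.float64(345.88), 25) [ 0.4584 -0.3798] (np.float64(306.12), np.float64(349.12), 8) [ 0.5243 -0.4007] (np.float64(239.14), np.float64(354.29), 7) [ 0.3901 -0.3828] (np.float64(283.55), np.float64(358.64), 11) [ 0.4752 -0.4099] (np.float64(301.5), np.float64(360.0), 6) [ 0.5095 -0.42  ] (np.float64(284.69), np.float64(369.2), 83) [ 0.4726 -0.4306] (np.float64(246.0), np.float64(364.71), 7) [ 0.3997 -0.4061] (np.float64(256.5), np.float64(372.0), 6) [ 0.4172 -0.4244] (np.float64(268.71), np.float64(376.0), 7) [ 0.439  -0.4368]
```

```bash
python3 - <<'E'
from h import *
plan(.527,.024,.25,-13.6)
from plant import camera_model
m=camera_model("top"); d=np.load("pics/top0.npy"); P=cloud(m,d)
p=cv2.imread("pics/top0.png")
for u in range(85,195,10):
    col=P[170:215,u,2]; v=np.where(col>.085)[0]+170
    c=(v.mean()) if len(v) else 0
    print(u,v,plane(m,[[u,c]],.097)[0].round(4)[:2], P[v,u,2].round(3))
E
```

```text
now [0.2037 0.4835 0.2307] [-1.800e+02  7.000e-02  6.715e+01] w 0.0855 F [ 0.25 -0.12  0.13] t 0.15
tool shift [-0.298   0.4763 -0.0189] turn [1.000e-03 1.000e-03 1.409e+00] rows>= 13.5
85 [184 185 186 187 188] [0.4974 0.4251] [0.097 0.101 0.097 0.099 0.095]
95 [185 186 187 188 189] [0.4944 0.3987] [0.097 0.098 0.097 0.097 0.095]
105 [186 187 188 189] [0.4928 0.3723] [0.096 0.096 0.1   0.094]
115 [186 187 188 189 190] [0.4912 0.3459] [0.097 0.099 0.099 0.097 0.097]
125 [187 188 189 190] [0.4896 0.3195] [0.1   0.102 0.101 0.1  ]
135 [187 188 189 190 191] [0.4879 0.2932] [0.096 0.1   0.102 0.1   0.096]
145 [188 189 190 191] [0.4863 0.2668] [0.097 0.096 0.097 0.1  ]
155 [189 190 191 192] [0.4834 0.2405] [0.098 0.097 0.099 0.095]
165 [189 190 191 192 193] [0.4818 0.2142] [0.1   0.098 0.099 0.097 0.095]
175 [190 191 192 193] [0.4802 0.188 ] [0.099 0.098 0.1   0.098]
185 [190 191 192 193 194] [0.4786 0.1617] [0.096 0.099 0.099 0.094 0.095]
```

Call:
drive_tool:
  steps:
    - [100,[0,0,0],[0,0,0.12]]
    - [100,[0,0,0],[0,0,0.12]]
    - [100,[0,0,0],[0,0,0.12]]
    - [100,[0,0,0],[0,0,0.12]]
    - [100,[0,0,0],[0,0,0.12]]
    - [100,[0,0,0],[0,0,0.12]]
    - [100,[0,0,0],[0,0,0.12]]
    - [100,[0,0,0],[0,0,0.12]]
    - [100,[0,0,0],[0,0,0.12]]
    - [100,[0,0,0],[0,0,0.12]]

```text
clock: 0.98
tcp_pos: [0.203, 0.4818, 0.2271]
eef_rot: [179.5, 0.2, -4.3]
wrist_force: [0.8, -0.8, -0.6]
width: 0.0855
```

```bash
python3 - <<'E'
from h import *
plan(.527,.024,.25,-13.6)
E
```

```text
now [0.203  0.4818 0.2271] [ 1.7953e+02  1.6000e-01 -4.3000e+00] w 0.0855 F [ 0.78 -0.79 -0.61] t 0.98
tool shift [ 0.3573  0.4325 -0.0204] turn [0.008 0.002 0.162] rows>= 13.5
```

Call:
drive_tool:
  steps:
    - [100,[0.023,0.028,-0.003],[0,0,0]]
    - [100,[0.023,0.028,-0.003],[0,0,0]]
    - [100,[0.023,0.028,-0.003],[0,0,0]]
    - [100,[0.023,0.028,-0.003],[0,0,0]]
    - [100,[0.023,0.028,-0.003],[0,0,0]]
    - [100,[0.023,0.028,-0.003],[0,0,0]]
    - [100,[0.023,0.028,-0.003],[0,0,0]]
    - [100,[0.023,0.028,-0.003],[0,0,0]]
    - [100,[0.023,0.028,-0.003],[0,0,0]]
    - [100,[0.023,0.028,-0.003],[0,0,0]]

```text
clock: 1.82
tcp_pos: [0.4136, 0.177, 0.2556]
eef_rot: [179.3, 0.4, -3.9]
wrist_force: [0.5, 0.1, -0.4]
width: 0.0854
```

```bash
python3 - <<'E'
from h import *
plan(.527,.024,.25,-13.6)
E
```

```text
now [0.4136 0.177  0.2556] [179.29   0.4   -3.88] w 0.0854 F [ 0.54  0.12 -0.36] t 1.82
tool shift [0.1235 0.1449 0.0065] turn [0.013 0.006 0.17 ] rows>= 4.6
```

Call:
drive_tool:
  steps:
    - [100,[0.021,0.024,0.001],[0.002,0.001,0]]
    - [100,[0.021,0.024,0.001],[0.002,0.001,0]]
    - [100,[0.021,0.024,0.001],[0.002,0.001,0]]
    - [100,[0.021,0.024,0.001],[0.002,0.001,0]]
    - [100,[0.021,0.024,0.001],[0.002,0.001,0]]
    - [100,[0.018,0.024,0.001],[0.003,0.001,0]]
    - [100,[0,0,0],[0,0,0.085]]
    - [100,[0,0,0],[0,0,0.085]]
    - [100,[0,0,0],[0,0,0]]

```text
clock: 2.57
tcp_pos: [0.5337, 0.0077, 0.2473]
eef_rot: [180.0, 0.2, -14.7]
wrist_force: [0.6, 0.5, 0.0]
width: 0.0856
```

```bash
python3 - <<'E'
from h import *
plan(.527,.024,.25,-13.6)
from plant import *
p,d,m=cam("wrist"); cv2.imwrite("pics/w1.png",p); np.save("pics/w1.npy",d)
print(-m['R'].T@m['t'],m['R'])
E
```

```text
now [0.5337 0.0077 0.2473] [ 1.7997e+02  1.5000e-01 -1.4670e+01] w 0.0856 F [0.55 0.53 0.  ] t 2.57
tool shift [-0.0106 -0.0141 -0.0027] turn [ 0.     0.003 -0.019] rows>= 0.4
[0.55057927 0.07226503 0.3893602 ] [[ 0.9675718  -0.25257981 -0.00287414]
 [-0.24276195 -0.93298556  0.26571523]
 [-0.06979583 -0.25640083 -0.96404728]]
```

View pics/w1.png

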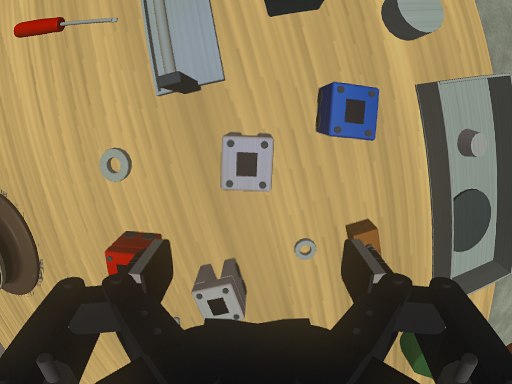

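Caliper A is at (247,164) with its four screw holes visible. The near rail post is at (178,80), caliper B at (220,300), and a blue look-alike at (355,110). I'll measure A with the fisheye model.

```bash
cat >> h.py <<'E'
def wray(m,uv):
    uv=np.atleast_2d(uv).astype(float); K=m['K']
    x=(uv[:,0]-K[0,2])/K[0,0]; y=(uv[:,1]-K[1,2])/K[1,1]; th=np.hypot(x,y); s=np.where(th>1e-9,np.sin(th)/np.maximum(th,1e-9),1)
    D=np.c_[x*s,y*s,np.cos(th)]@m['R']; return -m['R'].T@m['t'],D
def wplane(m,uv,z):
    C,D=wray(m,uv); return C+D*((z-C[2])/D[:,2])[:,None]
def calfit(m,p,roi,z=.075,thr=75):
    """4 corner screws + dark square -> centre, yaw"""
    g=cv2.cvtColor(p,cv2.COLOR_BGR2GRAY)
    out=[]
    for b in blobs(g,roi,0,thr,4,600):
        out.append((b,wplane(m,b[:2],z)[0][:2].round(4)))
    return out
E
cat > look.py <<'E'
import sys
from h import *
name=sys.argv[1]
s=None
from plant import sense
s=sense(); p,d,m=cam("wrist"); cv2.imwrite(f"pics/{name}.png",p); np.savez(f"pics/{name}.npz",d=d,R=m['R'],t=m['t'],K=m['K'],tcp=s['tcp_pos'],rpy=s['eef_rot'])
print(s['tcp_pos'].round(4),s['eef_rot'].round(2))
E
python3 - <<'E'
from h import *
m=dict(K=np.array([[297.31863964,0,256.65533971],[0,297.31863964,195.04604911],[0,0,1]]),R=np.array([[ 0.9675718,-0.25257981,-0.00287414],[-0.24276195,-0.93298556,0.26571523],[-0.06979583,-0.25640083,-0.96404728]]))
m['t']=-m['R']@np.array([0.55057927,0.07226503,0.3893602])
p=cv2.imread("pics/w1.png")
for r in calfit(m,p,(215,128,280,196)): print(r)
E
```

```text
((np.float64(230.33), np.float64(143.19), 21), array([0.5152, 0.0508]))
((np.float64(264.84), np.float64(144.26), 19), array([0.5503, 0.0404]))
((np.float64(246.47), np.float64(163.81), 454), array([0.526, 0.025]))
```

```bash
python3 - <<'E'
from h import *
m=dict(K=np.array([[297.31863964,0,256.65533971],[0,297.31863964,195.04604911],[0,0,1]]),R=np.array([[ 0.9675718,-0.25257981,-0.00287414],[-0.24276195,-0.93298556,0.26571523],[-0.06979583,-0.25640083,-0.96404728]]))
m['t']=-m['R']@np.array([0.55057927,0.07226503,0.3893602])
p=cv2.imread("pics/w1.png")
for r in calfit(m,p,(215,128,280,196),thr=95): print(r)
hsv=cv2.cvtColor(p,cv2.COLOR_BGR2HSV)
g=cv2.cvtColor(p,cv2.COLOR_BGR2GRAY)
mk=((g[125:200,210:285]>140)&(hsv[125:200,210:285,1]<40)).astype(np.uint8)
mk=cv2.morphologyEx(mk,cv2.MORPH_CLOSE,np.ones((5,5)))
c=max(cv2.findContours(mk,0,1)[0],key=cv2.contourArea).reshape(-1,2)+[210,125]
W=wplane(m,c,.075)[:,:2]*1000
print(cv2.minAreaRect(W.astype(np.float32)))
E
python3 -c "
from h import *; plan(.5262,.0248,.16,-16)"
```

```text
((np.float64(233.51), np.float64(134.0), 45), array([0.5211, 0.0594]))
((np.float64(263.09), np.float64(135.14), 44), array([0.5509, 0.0502]))
((np.float64(230.05), np.float64(143.08), 38), array([0.515, 0.051]))
((np.float64(264.0), np.float64(144.24), 41), array([0.5494, 0.0406]))
((np.float64(246.31), np.float64(163.81), 469), array([0.5259, 0.025 ]))
((np.float64(229.14), np.float64(183.29), 35), array([0.5022, 0.009 ]))
((np.float64(262.23), np.float64(184.57), 35), array([ 0.5367, -0.0014]))
((526.1513671875, 25.276687622070312), (57.14241027832031, 53.17939376831055), 72.82646179199219)
now [0.5335 0.0079 0.2473] [ 1.7997e+02  1.6000e-01 -1.4450e+01] w 0.0856 F [ 0.17 -0.58 -0.54] t 2.62
tool shift [-0.0111 -0.0145  0.0874] turn [0.001 0.003 0.027] rows>= 2.1
```

Call:
drive_tool:
  steps:
    - [100,[-0.006,-0.007,0.02],[0,0.003,0.041]]
    - [100,[-0.005,-0.007,0.03],[0,0,0]]
    - [100,[0,0,0.03],[0,0,0]]
    - [100,[0,0,0.01],[0,0,0]]
    - [100,[0,0,0],[0,0,0]]
    - [100,[0,0,0],[0,0,0]]

```text
clock: 3.12
tcp_pos: [0.526, 0.0268, 0.1562]
eef_rot: [-180.0, -0.2, -16.0]
wrist_force: [0.1, -0.4, 0.7]
width: 0.0851
```

```bash
python3 -c "
from h import *; plan(.5258,.0248,.042,-16.8)"
```

```text
now [0.526  0.0268 0.1562] [-1.7996e+02 -1.6000e-01 -1.6000e+01] w 0.0851 F [ 0.11 -0.38  0.72] t 3.12
tool shift [0.     0.002  0.1142] turn [-0.001 -0.003  0.014] rows>= 2.7
```

Call:
drive_tool:
  steps:
    - [100,[0,0.001,0.025],[0,-0.003,0.014]]
    - [100,[0,0.001,0.025],[0,0,0]]
    - [100,[0,0,0.025],[0,0,0]]
    - [100,[0,0,0.02],[0,0,0]]
    - [100,[0,0,0.01],[0,0,0]]
    - [100,[0,0,0],[0,0,0]]
    - [100,[0,0,0],[0,0,0]]

```text
clock: 3.7
tcp_pos: [0.5342, 0.0258, 0.0607]
eef_rot: [-179.6, -0.9, -16.5]
wrist_force: [-0.2, 0.0, 0.1]
width: 0.0852
```

```bash
python3 -c "
from h import *; plan(.5258,.0248,.042,-16.8)"; python3 look.py w2
```

```text
now [0.5342 0.0258 0.0607] [-179.62   -0.95  -16.48] w 0.0852 F [-0.19  0.03  0.07] t 3.7
tool shift [-0.008   0.0034  0.0185] turn [-0.007 -0.016  0.006] rows>= 0.5
[0.5342 0.0258 0.0607] [-179.62   -0.95  -16.48]
```

View pics/w2.png

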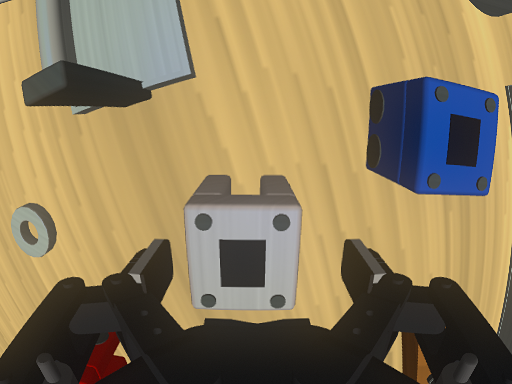

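The jaws straddle caliper A, centred at (243,263), but sit about 8 mm off along x. I'll correct that and descend slowly.

Call:
drive_tool:
  steps:
    - [100,[-0.004,0.002,0],[-0.007,-0.016,0.006]]
    - [100,[-0.004,0.001,0.006],[0,0,0]]
    - [100,[0,0,0.008],[0,0,0]]
    - [100,[0,0,0.004],[0,0,0]]
    - [100,[0,0,0],[0,0,0]]

```text
clock: 4.17
tcp_pos: [0.5286, 0.0253, 0.0467]
eef_rot: [-179.9, -0.4, -16.8]
wrist_force: [0.4, -0.8, -0.2]
width: 0.0856
```

```bash
python3 -c "
from h import *; plan(.5258,.0248,.042,-16.8)"; python3 look.py w3
```

```text
now [0.5286 0.0253 0.0467] [-179.89   -0.41  -16.84] w 0.0856 F [ 0.4  -0.76 -0.16] t 4.17
tool shift [-0.0025  0.0013  0.0047] turn [-0.002 -0.007 -0.001] rows>= 0.1
[0.5286 0.0253 0.0467] [-179.89   -0.41  -16.84]
```

View pics/w3.png

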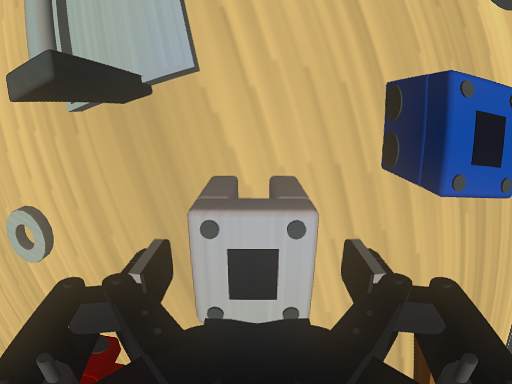

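The caliper, at (253,275), is now nearly centred between the pads. Final nudge, then close.

Call:
drive_tool:
  steps:
    - [100,[-0.0025,0.001,0.004],[-0.002,-0.007,0]]
    - [100,[0,0,0],[0,0,0]]
    - [40,[0,0,0],[0,0,0]]
    - [30,[0,0,0],[0,0,0]]
    - [30,[0,0,0],[0,0,0]]
    - [30,[0,0,0],[0,0,0]]
    - [30,[0,0,0],[0,0,0]]
    - [30,[0,0,0],[0,0,0]]
  grip_force: 60

```text
clock: 4.88
tcp_pos: [0.5258, 0.025, 0.0428]
eef_rot: [180.0, 0.0, -16.8]
wrist_force: [0.0, -0.9, -0.7]
width: 0.0552
```

```bash
python3 -c "
from h import *; plan(.5258,.0248,.042,-16.8)"; python3 look.py w4
```

```text
now [0.5258 0.025  0.0428] [ 1.7999e+02  2.0000e-02 -1.6840e+01] w 0.0552 F [ 0.   -0.92 -0.68] t 4.88
tool shift [0.     0.0002 0.0008] turn [ 0.     0.    -0.001] rows>= 0.0
[0.5258 0.025  0.0428] [ 1.7999e+02  2.0000e-02 -1.6840e+01]
```

View pics/w4.png

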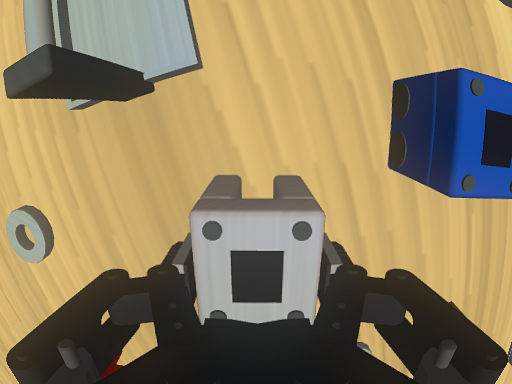

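Call:
drive_tool:
  steps:
    - [30,[0,0,-0.015],[0,0,0]]
    - [30,[0,0,-0.03],[0,0,0]]
    - [30,[0,0,-0.035],[0,0,0]]
    - [30,[0,0,-0.035],[0,0,0]]
    - [30,[0,0,-0.03],[0,0,0]]
    - [30,[0,0,-0.02],[0,0,0]]
    - [30,[0,0,0],[0,0,-0.07]]
    - [30,[0,0,0],[0,0,-0.07]]
    - [30,[0,0,0],[0,0,-0.07]]
    - [30,[0,0,0],[0,0,0]]

```text
clock: 5.77
tcp_pos: [0.5213, 0.0248, 0.2098]
eef_rot: [179.9, 0.8, -4.3]
wrist_force: [-0.2, -0.1, -4.6]
width: 0.0551
```

```bash
python3 -c "
from h import *; plan(.4906,.33,.22,-4.1)"
```

```text
now [0.5213 0.0248 0.2098] [179.89   0.81  -4.28] w 0.0551 F [-0.19 -0.05 -4.59] t 5.77
tool shift [-0.0535 -0.302  -0.01  ] turn [ 0.002  0.014 -0.003] rows>= 7.4
```

Call:
drive_tool:
  steps:
    - [30,[-0.006,-0.03,-0.002],[0,0.004,0]]
    - [30,[-0.006,-0.036,-0.002],[0,0.004,0]]
    - [30,[-0.006,-0.036,-0.002],[0,0.003,0]]
    - [30,[-0.006,-0.036,-0.002],[0,0.003,0]]
    - [30,[-0.006,-0.036,-0.001],[0,0,0]]
    - [30,[-0.006,-0.036,0],[0,0,0]]
    - [30,[-0.006,-0.036,0],[0,0,0]]
    - [30,[-0.006,-0.03,0],[0,0,0]]
    - [30,[-0.003,-0.01,0],[0,0,0]]
    - [30,[0,0,0],[0,0,0]]

```text
clock: 6.6
tcp_pos: [0.491, 0.3242, 0.2102]
eef_rot: [179.5, 0.6, -5.9]
wrist_force: [0.6, -0.7, -4.6]
width: 0.0549
```

```bash
python3 -c "
from h import *; plan(.4906,.33,.22,-4.1)"; python3 look.py w5
```

```text
now [0.491  0.3242 0.2102] [179.49   0.56  -5.89] w 0.0549 F [ 0.57 -0.71 -4.59] t 6.6
tool shift [-0.0011 -0.0056 -0.0098] turn [ 0.009  0.01  -0.031] rows>= 0.3
[0.491  0.3242 0.2102] [179.49   0.56  -5.89]
```

View pics/w5.png

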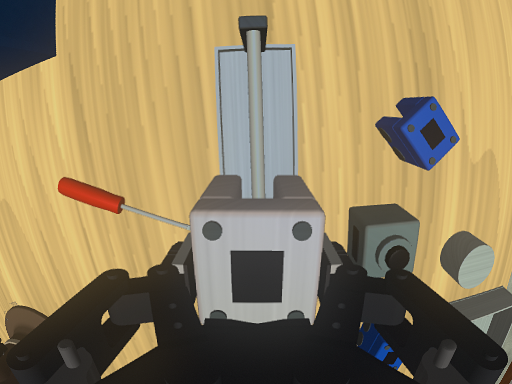

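The caliper is firmly held. The bar enters the slot from the top of the image (column 254→258), between cheeks at columns 240 and 273. I'll measure the bar line.

```bash
cat >> h.py <<'E'
def load(n):
    z=np.load(f"pics/{n}.npz"); return cv2.imread(f"pics/{n}.png"),z['d'],dict(K=z['K'],R=z['R'],t=z['t']),z['tcp'],z['rpy']
def wcloud(m,d):
    v,u=np.mgrid[:d.shape[0],:d.shape[1]]; x=(u-m['K'][0,2])/m['K'][0,0]; y=(v-m['K'][1,2])/m['K'][1,1]; th=np.hypot(x,y)
    C,D=wray(m,np.c_[u.ravel(),v.ravel()]); return (C+D*(d/np.cos(th)).reshape(-1,1)).reshape(d.shape+(3,))
E
python3 - <<'E'
from h import *
p,d,m,tcp,rpy=load("w5")
P=wcloud(m,d)
print(P[100:180:20,254:260].round(3)[:,::2,2])
L=[]
for v in range(60,185,6):
    u=np.where(P[v,225:290,2]>.07)[0]+225
    if len(u)>3:
        W=wplane(m,[[u.min()-.5,v],[u.max()+.5,v]],.095); L.append(W.mean(0)[:2]); print(v,u.min(),u.max(),W.mean(0)[:2].round(4),round(np.linalg.norm(W[0]-W[1]),4))
L=np.array(L); k=np.polyfit(L[:,1],L[:,0],1); print(k,np.degrees(np.arctan(k[0])),np.polyval(k,.33), (L[:,0]-np.polyval(k,L[:,1])).std())
g=p[190:200,225:290].max(2); 
E
```

```text
[[0.101 0.1   0.098]
 [0.1   0.099 0.099]
 [0.099 0.099 0.099]
 [0.099 0.1   0.099]]
60 231 260 [0.4916 0.4389] 0.0255
66 248 261 [0.4987 0.4326] 0.0119
72 248 261 [0.4981 0.4274] 0.0119
78 248 261 [0.4976 0.4221] 0.0119
84 248 274 [0.5026 0.4164] 0.0229
90 249 261 [0.497  0.4117] 0.011
96 248 262 [0.4964 0.4065] 0.0127
102 248 262 [0.4959 0.4013] 0.0128
108 248 262 [0.4954 0.3962] 0.0128
114 249 262 [0.4953 0.391 ] 0.0119
120 249 279 [0.502  0.3851] 0.0265
126 249 262 [0.4942 0.3807] 0.012
132 249 263 [0.4941 0.3755] 0.0129
138 250 263 [0.494  0.3702] 0.0121
144 250 263 [0.4935 0.365 ] 0.0121
150 250 263 [0.4929 0.3598] 0.0121
156 250 263 [0.4924 0.3546] 0.0122
162 251 263 [0.4923 0.3492] 0.0114
168 251 263 [0.4917 0.3439] 0.0114
174 251 264 [0.4916 0.3385] 0.0123
180 225 289 [0.4906 0.3332] 0.0578
[0.06514417 0.47000884] 3.727219258554966 0.4915064134847551 0.0024842712989036537
```

```bash
python3 - <<'E'
from h import *
p,d,m,tcp,rpy=load("w5")
P=wcloud(m,d); L=[]
for v in range(66,176,2):
    u=np.where(P[v,225:290,2]>.07)[0]+225
    W=wplane(m,[[u.min()-.5,v],[u.max()+.5,v]],.095)
    if 9e-3<np.linalg.norm(W[0]-W[1])<.0145: L.append(W.mean(0)[:2])
L=np.array(L); k=np.polyfit(L[:,1],L[:,0],1); print(len(L),k,np.degrees(np.arctan(k[0])),[np.polyval(k,y).round(4) for y in (.2,.33)], (L[:,0]-np.polyval(k,L[:,1])).std())
# held caliper
for r in calfit(m,p,(190,205,326,322),z=tcp[2]+.0325,thr=95): print(r)
print(tcp)
E
python3 -c "
from h import *; plan(.4910,.33,.19,-4.2)"
```

```text
46 [0.07413873 0.4663194 ] 4.2400790639568635 [np.float64(0.4811), np.float64(0.4908)] 0.00018307290358669394
((np.float64(195.25), np.float64(206.12), 8), array([0.4703, 0.359 ]))
((np.float64(217.44), np.float64(206.19), 27), array([0.4791, 0.3581]))
((np.float64(235.16), np.float64(205.53), 19), array([0.486 , 0.3577]))
((np.float64(248.0), np.float64(205.0), 5), array([0.4909, 0.3574]))
((np.float64(211.82), np.float64(230.17), 284), array([0.4753, 0.3483]))
((np.float64(301.58), np.float64(230.43), 286), array([0.511 , 0.3447]))
((np.float64(322.0), np.float64(286.36), 537), array([0.519 , 0.3167]))
((np.float64(192.34), np.float64(288.88), 400), array([0.4618, 0.3208]))
((np.float64(218.73), np.float64(317.01), 233), array([0.4711, 0.3042]))
((np.float64(294.32), np.float64(317.17), 225), array([0.506 , 0.3008]))
[0.49103067 0.32424264 0.21020531]
now [0.4911 0.3233 0.2101] [179.47   0.58  -5.91] w 0.0549 F [-0.18  0.16 -4.77] t 6.65
tool shift [-0.0006 -0.0068  0.02  ] turn [ 0.009  0.01  -0.03 ] rows>= 0.5
```

Call:
drive_tool:
  steps:
    - [30,[0,-0.004,0],[0.009,0.01,-0.03]]
    - [30,[0,-0.003,0.01],[0,0,0]]
    - [30,[0,0,0.01],[0,0,0]]
    - [30,[0,0,0.01],[0,0,0]]
    - [30,[0,0,0.005],[0,0,0]]
    - [30,[0,0,0],[0,0,0]]

```text
clock: 7.15
tcp_pos: [0.4923, 0.3248, 0.1702]
eef_rot: [179.8, 0.0, -4.5]
wrist_force: [0.5, 0.4, -2.8]
width: 0.055
```

```bash
python3 -c "
from h import *; plan(.4908,.33,.145,-4.2)"
```

```text
now [0.4923 0.3248 0.1702] [ 1.7985e+02  3.0000e-02 -4.4900e+00] w 0.055 F [ 0.48  0.37 -2.8 ] t 7.15
tool shift [-0.0019 -0.0052  0.0252] turn [ 0.003  0.001 -0.005] rows>= 0.6
```

Call:
drive_tool:
  steps:
    - [30,[-0.0018,-0.002,0.004],[0.003,0.001,-0.005]]
    - [30,[0,0,0.007],[0,0,0]]
    - [30,[0,0,0.006],[0,0,0]]
    - [30,[0,0,0.004],[0,0,0]]
    - [30,[0,0,0],[0,0,0]]

```text
clock: 7.57
tcp_pos: [0.4907, 0.3256, 0.1467]
eef_rot: [-180.0, -0.0, -4.3]
wrist_force: [-0.6, -0.5, -3.0]
width: 0.0555
```

```bash
python3 -c "
from h import *; plan(.4906,.327,.090,-4.2)"; python3 look.py w6; python3 - <<'E'
from h import *
p,d,m=cam("side"); cv2.imwrite("pics/s6.png",cv2.resize(p[60:200,190:310],None,fx=4,fy=4))
E
```

```text
now [0.4907 0.3256 0.1467] [-1.7999e+02 -1.0000e-02 -4.3100e+00] w 0.0555 F [-0.55 -0.54 -3.03] t 7.57
tool shift [-0.0002 -0.0014  0.0567] turn [-0.    -0.    -0.002] rows>= 1.4
[0.4907 0.3256 0.1467] [-1.7999e+02 -1.0000e-02 -4.3100e+00]
```

View pics/s6.png

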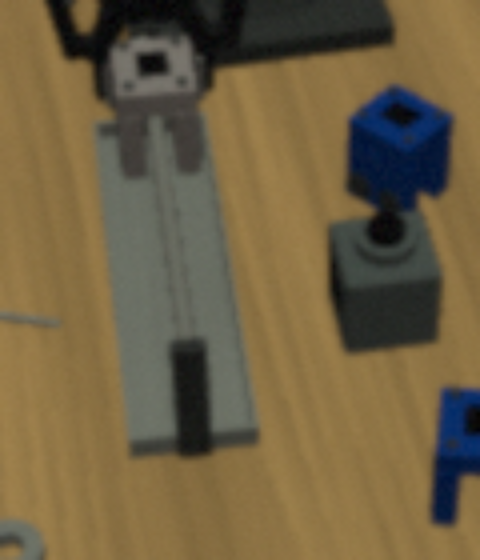

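View pics/w6.png

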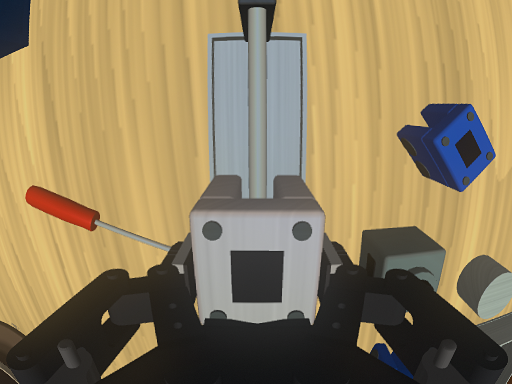

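Both views show the bar centred between the cheeks (column 258 against 257.5). Lowering.

Call:
drive_tool:
  steps:
    - [30,[0,0,0.006],[0,0,0]]
    - [30,[0,0,0.009],[0,0,0]]
    - [30,[0,0,0.009],[0,0,0]]
    - [30,[0,0,0.009],[0,0,0]]
    - [30,[0,0,0.007],[0,0,0]]
    - [30,[0,0,0.004],[0,0,0]]
    - [30,[0,0,0.002],[0,0,0]]
    - [30,[0,0,0],[0,0,0]]

```text
clock: 8.33
tcp_pos: [0.4909, 0.3261, 0.0965]
eef_rot: [-180.0, -0.1, -4.3]
wrist_force: [0.5, -0.7, -2.4]
width: 0.0549
```

```bash
python3 -c "
from h import *; plan(.4905,.326,.090,-4.2)"
```

```text
now [0.4909 0.3261 0.0965] [-1.7996e+02 -5.0000e-02 -4.2800e+00] w 0.0549 F [ 0.52 -0.75 -2.4 ] t 8.33
tool shift [-0.0004  0.0002  0.0065] turn [-0.001 -0.001 -0.001] rows>= 0.2
```

Call:
drive_tool:
  steps:
    - [30,[-0.0004,0,0.002],[0,0,0]]
    - [30,[0,0,0.002],[0,0,0]]
    - [30,[0,0,0.0015],[0,0,0]]
    - [30,[0,0,0.001],[0,0,0]]
    - [30,[0,0,0],[0,0,0]]

```text
clock: 8.75
tcp_pos: [0.491, 0.3265, 0.0902]
eef_rot: [-179.9, -0.1, -4.3]
wrist_force: [-0.2, -0.2, -3.0]
width: 0.0549
```

```bash
python3 -c "
from h import *; plan(.4905,.326,.090,-4.2)"
```

```text
now [0.491  0.3265 0.0902] [-1.799e+02 -1.200e-01 -4.280e+00] w 0.0549 F [-0.23 -0.23 -3.02] t 8.75
tool shift [-0.0005  0.0006  0.0002] turn [-0.002 -0.002 -0.001] rows>= 0.0
```

Call:
drive_tool:
  steps:
    - [30,[-0.0004,0,0.001],[0,0,0]]
    - [30,[0,0,0.001],[0,0,0]]
    - [30,[0,0,0],[0,0,0]]

```text
clock: 9.0
tcp_pos: [0.4911, 0.3267, 0.09]
eef_rot: [-179.8, -0.2, -4.3]
wrist_force: [0.4, 0.4, -3.7]
width: 0.055
```

Call:
drive_tool:
  steps:
    - [30,[-0.0005,0,0.002],[0.002,0.003,0]]
    - [30,[0,0,0.002],[0,0,0]]
    - [30,[0,0,0.001],[0,0,0]]

```text
clock: 9.25
tcp_pos: [0.4913, 0.327, 0.0898]
eef_rot: [-179.6, -0.7, -4.3]
wrist_force: [-0.1, -0.9, -0.0]
width: 0.055
```

```bash
python3 -c "
from h import *; plan(.4905,.326,.090,-4.2)"
```

```text
now [0.4913 0.327  0.0898] [-179.57   -0.67   -4.3 ] w 0.055 F [-0.05 -0.91 -0.02] t 9.25
tool shift [-0.0008  0.0011 -0.0002] turn [-0.007 -0.012 -0.002] rows>= 0.1
```

Call:
drive_tool:
  steps:
    - [30,[-0.0004,0.0005,-0.001],[-0.007,-0.012,-0.002]]
    - [30,[-0.0006,0.0005,-0.0005],[0,0,0]]
    - [30,[0,0,0],[0,0,0]]

```text
clock: 9.5
tcp_pos: [0.4902, 0.3262, 0.0913]
eef_rot: [-180.0, 0.0, -4.2]
wrist_force: [-0.2, 0.1, -4.7]
width: 0.0551
```

```bash
python3 -c "
from h import *; plan(.4905,.326,.090,-4.2)"; python3 look.py w7;python3 - <<'E'
from h import *
p,d,m,tcp,rpy=load("w7")
for r in calfit(m,p,(190,205,326,322),z=tcp[2]+.0325,thr=95): print(r)
E
```

```text
now [0.4902 0.3262 0.0913] [-1.7997e+02  4.0000e-02 -4.1600e+00] w 0.0551 F [-0.22  0.1  -4.74] t 9.5
tool shift [0.0003 0.0001 0.0013] turn [-0.001  0.001  0.001] rows>= 0.0
[0.4902 0.3262 0.0913] [-1.7997e+02  4.0000e-02 -4.1600e+00]
((np.float64(255.96), np.float64(206.52), 499), array([0.4918, 0.3581]))
((np.float64(211.78), np.float64(230.22), 293), array([0.4734, 0.3494]))
((np.float64(301.54), np.float64(230.62), 291), array([0.5092, 0.3467]))
((np.float64(192.38), np.float64(288.36), 411), array([0.4609, 0.3221]))
((np.float64(321.98), np.float64(285.92), 546), array([0.518 , 0.3193]))
((np.float64(218.72), np.float64(317.01), 234), array([0.4706, 0.3055]))
((np.float64(294.32), np.float64(317.09), 229), array([0.5055, 0.303 ]))
```

View pics/w7.png

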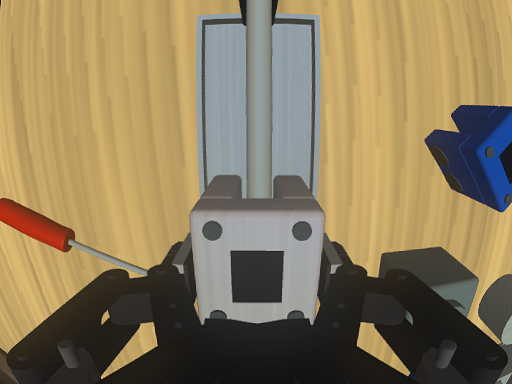

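Call:
drive_tool:
  steps:
    - [30,[0.0006,0,0.001],[0,0,0]]
    - [30,[0,0,0.0015],[0,0,0]]
    - [30,[0,0,0.001],[0,0,0]]

```text
clock: 9.8
tcp_pos: [0.4909, 0.3262, 0.0896]
eef_rot: [-179.9, 0.0, -4.2]
wrist_force: [-3.5, -1.4, 5.5]
width: 0.0551
```

```bash
python3 -c "
from h import *; plan(.4905,.326,.0898,-4.2)"
```

```text
now [0.4909 0.3262 0.0896] [-1.7993e+02  1.0000e-02 -4.1600e+00] w 0.0551 F [-3.48 -1.37  5.49] t 9.8
tool shift [-0.0004  0.0002 -0.0002] turn [-0.001  0.     0.001] rows>= 0.0
```

Seated on the bar, with a 5.5 N upward reaction. Opening.

Call:
drive_tool:
  steps:
    - [66,[0,0,0],[0,0,0]]
    - [70,[0,0,0],[0,0,0]]
    - [80,[0,0,0],[0,0,0]]
    - [100,[0,0,0],[0,0,0]]
    - [100,[0,0,0],[0,0,0]]
    - [100,[0,0,0],[0,0,0]]

```text
clock: 10.3
tcp_pos: [0.4924, 0.3271, 0.0905]
eef_rot: [-179.8, -0.2, -4.2]
wrist_force: [0.1, -0.2, -0.4]
width: 0.0848
```

```bash
python3 -c "
from h import *; plan(.4905,.326,.0898,-4.2)"; python3 look.py w8
```

```text
now [0.4924 0.3271 0.0905] [-1.7981e+02 -1.5000e-01 -4.1700e+00] w 0.0848 F [ 0.14 -0.23 -0.39] t 10.3
tool shift [-0.0018  0.0012  0.0007] turn [-0.003 -0.003  0.001] rows>= 0.1
[0.4924 0.3271 0.0905] [-1.7981e+02 -1.5000e-01 -4.1700e+00]
```

View pics/w8.png

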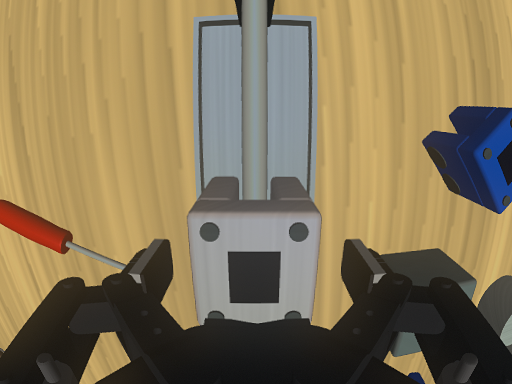

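Call:
drive_tool:
  steps:
    - [100,[-0.001,0,-0.01],[-0.003,-0.003,0]]
    - [100,[0,0,-0.02],[0,0,0]]
    - [100,[0,0,-0.03],[0,0,0]]
    - [100,[0,0,-0.03],[0,0,0]]
    - [100,[0,0,-0.03],[0,0,0]]
    - [100,[0,0,-0.02],[0,0,0]]
    - [100,[0,0,0],[0,0,0]]

```text
clock: 10.93
tcp_pos: [0.4895, 0.3259, 0.2327]
eef_rot: [179.7, 0.4, -4.2]
wrist_force: [0.5, 0.2, -0.5]
width: 0.0856
```

```bash
python3 -c "
from h import *; plan(.44,-.12,.25,0)"; python3 look.py w9;  python3 - <<'E'
from h import *
p,d,m=cam("side"); cv2.imwrite("pics/s9.png",cv2.resize(p[60:200,190:310],None,fx=4,fy=4)); cv2.imwrite("pics/side9.png",p)
p,d,m=cam("top"); cv2.imwrite("pics/top9.png",p)
E
```

```text
now [0.4895 0.3259 0.2327] [179.73   0.39  -4.16] w 0.0856 F [ 0.48  0.23 -0.49] t 10.93
tool shift [-0.0171  0.4484 -0.0151] turn [ 0.004  0.007 -0.073] rows>= 10.8
[0.4895 0.3259 0.2327] [179.73   0.39  -4.16]
```

View pics/s9.png

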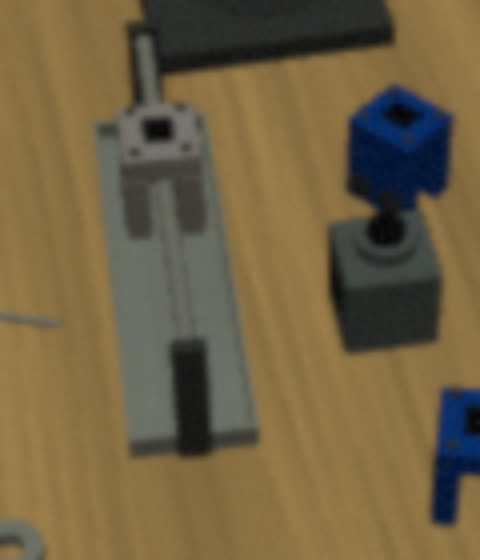

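View pics/w9.png

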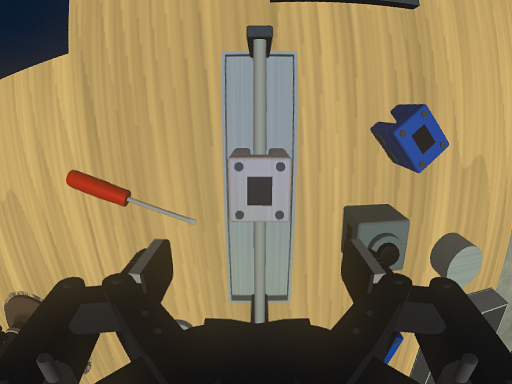

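View pics/top9.png

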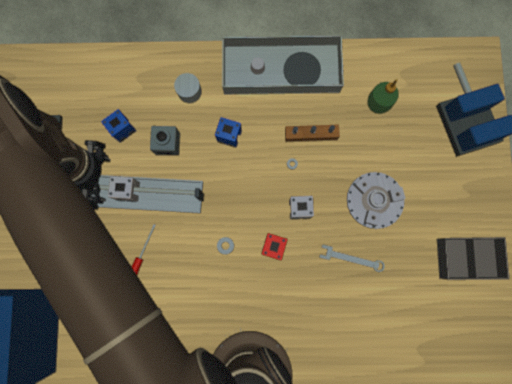

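Caliper A hangs upright on the bar (wrist view (260,190), bar column 260). B hasn't moved. Heading to B.

Call:
drive_tool:
  steps:
    - [100,[-0.001,0.035,-0.001],[0,0.001,0]]
    - [100,[-0.001,0.04,-0.001],[0,0.001,0]]
    - [100,[-0.001,0.04,-0.001],[0,0.001,0]]
    - [100,[-0.001,0.04,-0.001],[0,0.001,0]]
    - [100,[-0.001,0.04,-0.001],[0,0.001,0]]
    - [100,[-0.001,0.04,-0.001],[0,0,-0.01]]
    - [100,[-0.001,0.04,-0.001],[0,0,-0.01]]
    - [100,[-0.001,0.04,-0.001],[0,0,-0.01]]
    - [100,[-0.001,0.04,0],[0,0,-0.01]]
    - [100,[-0.001,0.04,0],[0,0,-0.01]]

```text
clock: 11.92
tcp_pos: [0.4457, -0.0771, 0.219]
eef_rot: [179.2, 2.1, -0.3]
wrist_force: [1.3, 0.0, 0.3]
width: 0.0855
```

```bash
python3 -c "
from h import *; plan(.441,-.145,.24,0)"
```

```text
now [ 0.4457 -0.0771  0.219 ] [179.2    2.08  -0.3 ] w 0.0855 F [1.34 0.04 0.34] t 11.92
tool shift [-0.0051  0.0682 -0.0199] turn [ 0.014  0.036 -0.005] rows>= 1.7
```

Call:
drive_tool:
  steps:
    - [100,[-0.001,0.03,-0.01],[0.007,0.018,0]]
    - [100,[-0.001,0.025,-0.008],[0.007,0.018,-0.005]]
    - [100,[0,0,0],[0,0,0]]
    - [100,[0,0,0],[0,0,0]]

```text
clock: 12.25
tcp_pos: [0.4386, -0.1409, 0.23]
eef_rot: [-179.9, 0.7, -0.6]
wrist_force: [-0.7, 0.3, 0.1]
width: 0.0852
```

```bash
python3 look.py w10; python3 - <<'E'
from h import *
p,d,m,tcp,rpy=load("w10")
for r in calfit(m,p,(180,60,330,310),thr=95): print(r)
E
```

```text
[ 0.4386 -0.1409  0.23  ] [-179.89    0.66   -0.56]
((np.float64(260.26), np.float64(151.95), 230), array([ 0.4402, -0.1106]))
((np.float64(278.0), np.float64(162.33), 42), array([ 0.4581, -0.1213]))
((np.float64(242.18), np.float64(163.78), 40), array([ 0.4218, -0.1225]))
((np.float64(260.9), np.float64(183.96), 514), array([ 0.4406, -0.1437]))
((np.float64(278.85), np.float64(204.2), 40), array([ 0.4593, -0.1655]))
((np.float64(244.26), np.float64(205.18), 38), array([ 0.4231, -0.1664]))
((np.float64(274.86), np.float64(269.91), 222), array([ 0.4561, -0.244 ]))
((np.float64(274.79), np.float64(270.63), 19), array([ 0.456 , -0.2449]))
((np.float64(293.05), np.float64(272.81), 21), array([ 0.4771, -0.2483]))
((np.float64(256.86), np.float64(274.19), 21), array([ 0.4355, -0.2495]))
((np.float64(304.71), np.float64(290.74), 389), array([ 0.4923, -0.2738]))
((np.float64(241.5), np.float64(282.5), 16), array([ 0.4175, -0.261 ]))
((np.float64(231.0), np.float64(286.5), 6), array([ 0.405 , -0.2668]))
((np.float64(228.5), np.float64(290.0), 4), array([ 0.4017, -0.2719]))
((np.float64(241.62), np.float64(301.42), 319), array([ 0.4168, -0.2885]))
((np.float64(306.56), np.float64(303.08), 25), array([ 0.4958, -0.2925]))
((np.float64(276.87), np.float64(307.92), 62), array([ 0.4596, -0.2987]))
```

View pics/w10.png

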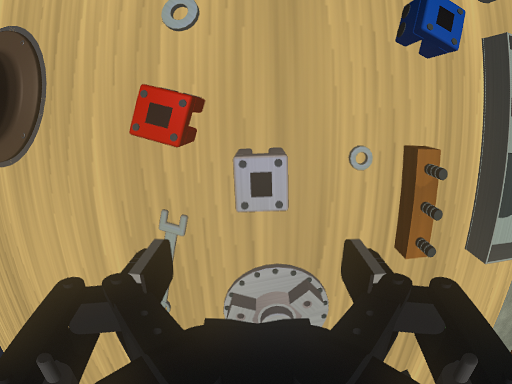

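Caliper B is at (261,184): centre (0.4406, −0.1439), yaw +1.6°. Descending.

```bash
python3 -c "
from h import *; plan(.4406,-.1439,.042,1.6)"
```

```text
now [ 0.4387 -0.1405  0.2299] [-179.91    0.68   -0.51] w 0.0856 F [ 0.11  0.71 -0.66] t 12.3
tool shift [0.0042 0.0037 0.1878] turn [-0.002  0.012 -0.037] rows>= 4.5
```

Call:
drive_tool:
  steps:
    - [100,[0.001,0.002,0.02],[-0.002,0.012,-0.037]]
    - [100,[0.001,0.002,0.03],[0,0,0]]
    - [100,[0,0,0.03],[0,0,0]]
    - [100,[0,0,0.025],[0,0,0]]
    - [100,[0,0,0.01],[0,0,0]]
    - [100,[0,0,0],[0,0,0]]

```text
clock: 12.8
tcp_pos: [0.4388, -0.1373, 0.105]
eef_rot: [-179.8, 0.3, 2.2]
wrist_force: [0.3, -0.2, -0.2]
width: 0.0858
```

```bash
python3 -c "
from h import *; plan(.4406,-.1439,.042,1.6)"
```

```text
now [ 0.4388 -0.1373  0.105 ] [-179.82    0.32    2.23] w 0.0858 F [ 0.29 -0.2  -0.25] t 12.8
tool shift [0.0019 0.0069 0.0629] turn [-0.003  0.006  0.011] rows>= 1.5
```

Call:
drive_tool:
  steps:
    - [100,[0.001,0.004,0.01],[-0.003,0.006,0.011]]
    - [100,[0.001,0.003,0.015],[0,0,0]]
    - [100,[0,0,0.015],[0,0,0]]
    - [100,[0,0,0.01],[0,0,0]]
    - [100,[0,0,0.004],[0,0,0]]
    - [100,[0,0,0],[0,0,0]]

```text
clock: 13.3
tcp_pos: [0.4406, -0.1378, 0.0477]
eef_rot: [-179.9, 0.2, 2.2]
wrist_force: [-0.4, 0.4, 0.1]
width: 0.0853
```

```bash
python3 -c "
from h import *; plan(.4406,-.1439,.042,1.6)"
```

```text
now [ 0.4406 -0.1378  0.0477] [-179.86    0.24    2.17] w 0.0853 F [-0.37  0.43  0.15] t 13.3
tool shift [-0.0002  0.0061  0.0057] turn [-0.002  0.004  0.01 ] rows>= 0.2
```

Call:
drive_tool:
  steps:
    - [100,[0,0.004,0.002],[-0.002,0.004,0.01]]
    - [100,[0,0.002,0.003],[0,0,0]]
    - [100,[0,0,0],[0,0,0]]
    - [100,[0,0,0],[0,0,0]]

```text
clock: 13.63
tcp_pos: [0.4423, -0.144, 0.0444]
eef_rot: [180.0, -0.2, 1.6]
wrist_force: [0.5, -0.5, 0.1]
width: 0.0858
```

```bash
python3 -c "
from h import *; plan(.4406,-.1439,.042,1.6)"; python3 look.py w11
```

```text
now [ 0.4423 -0.144   0.0444] [ 1.7996e+02 -1.5000e-01  1.6200e+00] w 0.0858 F [ 0.49 -0.46  0.05] t 13.63
tool shift [-0.0017 -0.0001  0.0024] turn [ 0.001 -0.003  0.   ] rows>= 0.1
[ 0.4423 -0.144   0.0444] [ 1.7996e+02 -1.5000e-01  1.6200e+00]
```

View pics/w11.png

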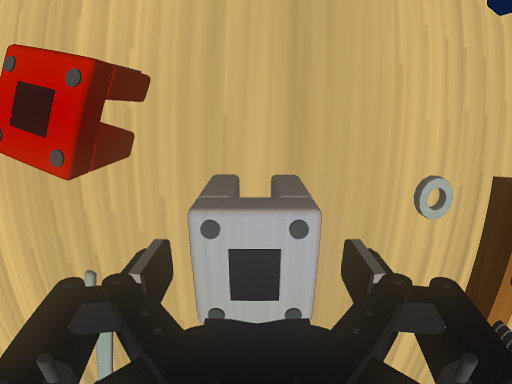

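B is centred at (255,275) between the pads. Closing.

Call:
drive_tool:
  steps:
    - [100,[-0.001,0,0.002],[0.001,-0.003,0]]
    - [40,[0,0,0],[0,0,0]]
    - [30,[0,0,0],[0,0,0]]
    - [30,[0,0,0],[0,0,0]]
    - [30,[0,0,0],[0,0,0]]
    - [30,[0,0,0],[0,0,0]]
    - [30,[0,0,0],[0,0,0]]
  grip_force: 60

```text
clock: 14.27
tcp_pos: [0.4415, -0.1446, 0.0434]
eef_rot: [180.0, -0.0, 1.6]
wrist_force: [0.9, -0.4, 0.3]
width: 0.0551
```

```bash
python3 -c "
from h import *; plan(.4406,-.1439,.042,1.6)"; python3 look.py w12;python3 - <<'E'
from h import *
p,d,m,tcp,rpy=load("w12")
for r in calfit(m,p,(190,205,326,322),z=.075,thr=95): print(r)
E
```

```text
now [ 0.4415 -0.1446  0.0434] [ 1.7999e+02 -5.0000e-02  1.5700e+00] w 0.0551 F [ 0.87 -0.38  0.3 ] t 14.27
tool shift [-0.0009 -0.0007  0.0014] turn [ 0.    -0.001 -0.   ] rows>= 0.0
[ 0.4415 -0.1446  0.0434] [ 1.7999e+02 -5.0000e-02  1.5700e+00]
((np.float64(195.11), np.float64(205.67), 9), array([ 0.4158, -0.1132]))
((np.float64(211.72), np.float64(205.51), 39), array([ 0.4225, -0.1129]))
((np.float64(230.54), np.float64(205.46), 28), array([ 0.4299, -0.1126]))
((np.float64(242.27), np.float64(205.45), 11), array([ 0.4345, -0.1125]))
((np.float64(247.5), np.float64(205.5), 4), array([ 0.4365, -0.1125]))
((np.float64(252.0), np.float64(205.0), 5), array([ 0.4383, -0.1122]))
((np.float64(301.41), np.float64(228.6), 290), array([ 0.4584, -0.1216]))
((np.float64(211.83), np.float64(228.71), 287), array([ 0.4223, -0.1227]))
((np.float64(192.38), np.float64(287.65), 420), array([ 0.4126, -0.1517]))
((np.float64(321.93), np.float64(284.65), 570), array([ 0.47  , -0.1485]))
((np.float64(218.79), np.float64(316.27), 261), array([ 0.424 , -0.1673]))
((np.float64(294.52), np.float64(316.24), 256), array([ 0.4593, -0.1663]))
```

Call:
drive_tool:
  steps:
    - [30,[0,0,-0.015],[0,0,0]]
    - [30,[0,0,-0.03],[0,0,0]]
    - [30,[0,0,-0.035],[0,0,0]]
    - [30,[0,0,-0.035],[0,0,0]]
    - [30,[0,0,-0.03],[0,0,0]]
    - [30,[0,0,-0.02],[0,0,0]]
    - [30,[0,0,0],[0,0,0.05]]
    - [30,[0,0,0],[0,0,0.05]]
    - [30,[0,0,0],[0,0,0]]
    - [30,[0,0,0],[0,0,0]]

```text
clock: 15.15
tcp_pos: [0.4354, -0.1423, 0.208]
eef_rot: [-179.7, 1.0, -4.3]
wrist_force: [-0.6, 0.1, -4.8]
width: 0.0557
```

```bash
python3 -c "
from h import *; plan(.4811,.2,.22,-4.2)"
```

```text
now [ 0.4354 -0.1423  0.208 ] [-179.73    1.04   -4.29] w 0.0557 F [-0.57  0.08 -4.82] t 15.15
tool shift [ 0.0198 -0.3448 -0.0108] turn [-0.005  0.018 -0.002] rows>= 8.3
```

Call:
drive_tool:
  steps:
    - [30,[0.002,-0.03,-0.003],[-0.001,0.005,0]]
    - [30,[0.002,-0.038,-0.003],[-0.001,0.005,0]]
    - [30,[0.002,-0.038,-0.002],[-0.001,0.005,0]]
    - [30,[0.002,-0.038,-0.002],[-0.001,0.003,0]]
    - [30,[0.002,-0.038,-0.002],[0,0.002,0]]
    - [30,[0.002,-0.038,-0.001],[0,0,0]]
    - [30,[0.002,-0.038,-0.001],[0,0,0]]
    - [30,[0.002,-0.03,0],[0,0,0]]
    - [30,[0.001,-0.02,0],[0,0,0]]
    - [30,[0,0,0],[0,0,0]]

```text
clock: 15.98
tcp_pos: [0.4717, 0.1754, 0.2114]
eef_rot: [179.8, 0.9, -3.9]
wrist_force: [0.2, -1.1, -4.2]
width: 0.0554
```

```bash
python3 -c "
from h import *; plan(.4811,.2,.19,-4.2)"
```

```text
now [0.4717 0.1754 0.2114] [179.85   0.85  -3.94] w 0.0554 F [ 0.15 -1.14 -4.23] t 15.98
tool shift [ 0.008  -0.0253  0.0212] turn [0.003 0.015 0.005] rows>= 0.8
```

Call:
drive_tool:
  steps:
    - [30,[0.003,-0.008,0],[0.003,0.015,0.005]]
    - [30,[0.003,-0.008,0],[0,0,0]]
    - [30,[0,-0.004,0],[0,0,0]]
    - [30,[0,0,0],[0,0,0]]
    - [30,[0,0,0],[0,0,0]]

```text
clock: 16.4
tcp_pos: [0.4782, 0.1958, 0.2077]
eef_rot: [179.8, 0.2, -4.1]
wrist_force: [0.1, 0.5, -5.1]
width: 0.0549
```

```bash
python3 -c "
from h import *; plan(.4811,.2,.19,-4.2)"; python3 look.py w13; python3 - <<'E'
from h import *
p,d,m,tcp,rpy=load("w13")
P=wcloud(m,d)
L=[]
for v in range(100,190,4):
    g=p[v,235:285].max(1).astype(int)
    u=np.where((P[v,235:285,2]>.085)&(P[v,235:285,2]<.106))[0]+235
    if len(u)<5: continue
    W=wplane(m,[[u.min()-.5,v],[u.max()+.5,v]],.095); w=np.linalg.norm(W[0]-W[1])
    print(v,u.min(),u.max(),W.mean(0)[:2].round(4),w.round(4))
    if .009<w<.0145: L.append(W.mean(0)[:2])
L=np.array(L)
if len(L)>3:
    k=np.polyfit(L[:,1],L[:,0],1); print(k,np.degrees(np.arctan(k[0])),np.polyval(k,.2))
E
```

```text
now [0.4782 0.1958 0.2077] [179.82   0.24  -4.06] w 0.0549 F [ 0.11  0.49 -5.12] t 16.4
tool shift [ 0.0027 -0.0044  0.0177] turn [0.003 0.004 0.003] rows>= 0.4
[0.4782 0.1958 0.2077] [179.82   0.24  -4.06]
100 255 269 [0.4873 0.2749] 0.0126
104 255 269 [0.4871 0.2715] 0.0127
108 255 268 [0.4864 0.2681] 0.0118
112 255 268 [0.4862 0.2647] 0.0118
116 255 268 [0.4859 0.2612] 0.0119
120 255 268 [0.4857 0.2578] 0.0119
124 255 268 [0.4855 0.2544] 0.0119
128 255 268 [0.4852 0.251 ] 0.0119
132 255 268 [0.485  0.2476] 0.0119
136 255 268 [0.4848 0.2441] 0.0119
140 255 268 [0.4845 0.2407] 0.012
144 255 268 [0.4843 0.2372] 0.012
148 255 268 [0.484  0.2338] 0.012
152 255 268 [0.4838 0.2303] 0.012
156 255 268 [0.4836 0.2268] 0.0121
160 255 268 [0.4833 0.2233] 0.0121
164 255 268 [0.4831 0.2198] 0.0121
168 255 268 [0.4829 0.2163] 0.0122
172 255 268 [0.4826 0.2128] 0.0122
176 255 268 [0.4824 0.2092] 0.0122
180 255 268 [0.4822 0.2056] 0.0123
184 255 268 [0.4819 0.202 ] 0.0123
188 255 268 [0.4817 0.1984] 0.0124
[0.07026329 0.4676631 ] 4.019184296897565 0.4817157581640548
```

View pics/w13.png

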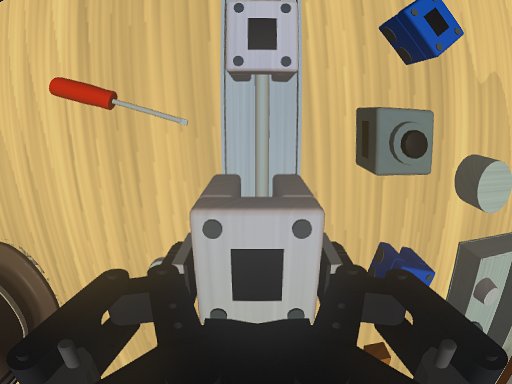

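Call:
drive_tool:
  steps:
    - [30,[0.0035,-0.003,0.005],[0.003,0.004,0.003]]
    - [30,[0,0,0.012],[0,0,0]]
    - [30,[0,0,0.012],[0,0,0]]
    - [30,[0,0,0.01],[0,0,0]]
    - [30,[0,0,0.005],[0,0,0]]
    - [30,[0,0,0],[0,0,0]]

```text
clock: 16.95
tcp_pos: [0.4838, 0.196, 0.162]
eef_rot: [-179.9, -0.2, -4.6]
wrist_force: [0.2, -0.0, -4.6]
width: 0.0553
```

```bash
python3 -c "
from h import *; plan(.4816,.2,.148,-4.2)"
```

```text
now [0.4838 0.196  0.162 ] [-179.92   -0.2    -4.58] w 0.0553 F [ 0.17 -0.   -4.58] t 16.95
tool shift [-0.0025 -0.0038  0.014 ] turn [-0.001 -0.003 -0.007] rows>= 0.4
```

Call:
drive_tool:
  steps:
    - [30,[-0.0024,0,0.003],[-0.001,-0.003,-0.007]]
    - [30,[0,0,0.005],[0,0,0]]
    - [30,[0,0,0.004],[0,0,0]]
    - [30,[0,0,0],[0,0,0]]

```text
clock: 17.28
tcp_pos: [0.4815, 0.196, 0.1497]
eef_rot: [-180.0, -0.1, -4.2]
wrist_force: [0.5, 0.1, -4.8]
width: 0.0552
```

```bash
python3 -c "
from h import *; plan(.4814,.196,.0904,-4.2)"; python3 look.py w14
```

```text
now [0.4815 0.196  0.1497] [-1.7995e+02 -6.0000e-02 -4.1800e+00] w 0.0552 F [ 0.53  0.12 -4.82] t 17.28
tool shift [-0.0002  0.      0.0593] turn [-0.001 -0.001  0.   ] rows>= 1.4
[0.4815 0.196  0.1497] [-1.7995e+02 -6.0000e-02 -4.1800e+00]
```

View pics/w14.png

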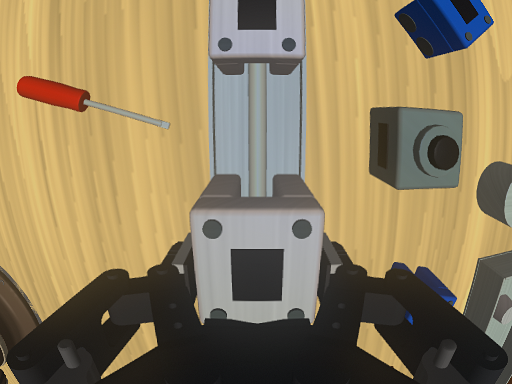

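The bar (column 257) is centred between the cheeks (240 and 273). Lowering.

Call:
drive_tool:
  steps:
    - [30,[0,0,0.006],[0,0,0]]
    - [30,[0,0,0.009],[0,0,0]]
    - [30,[0,0,0.009],[0,0,0]]
    - [30,[0,0,0.009],[0,0,0]]
    - [30,[0,0,0.008],[0,0,0]]
    - [30,[0,0,0.005],[0,0,0]]
    - [30,[0,0,0.003],[0,0,0]]
    - [30,[0,0,0.001],[0,0,0]]

```text
clock: 18.0
tcp_pos: [0.4817, 0.1962, 0.0946]
eef_rot: [-179.9, -0.1, -4.2]
wrist_force: [0.5, -0.2, -4.9]
width: 0.0549
```

```bash
python3 -c "
from h import *; plan(.4814,.196,.0904,-4.2)"
```

```text
now [0.4817 0.1962 0.0946] [-1.7994e+02 -8.0000e-02 -4.1600e+00] w 0.0549 F [ 0.49 -0.24 -4.9 ] t 18.0
tool shift [-0.0003  0.0002  0.0042] turn [-0.001 -0.001  0.001] rows>= 0.1
```

Call:
drive_tool:
  steps:
    - [30,[-0.0004,0,0.0015],[-0.001,-0.001,0]]
    - [30,[0,0,0.0015],[0,0,0]]
    - [30,[0,0,0.0015],[0,0,0]]
    - [30,[0,0,0.001],[0,0,0]]

```text
clock: 18.33
tcp_pos: [0.4815, 0.1963, 0.0903]
eef_rot: [-180.0, -0.1, -4.2]
wrist_force: [-5.7, -2.1, 7.4]
width: 0.0552
```

```bash
python3 -c "
from h import *; plan(.4814,.196,.0904,-4.2)"
```

```text
now [0.4815 0.1963 0.0903] [-1.7998e+02 -7.0000e-02 -4.1600e+00] w 0.0552 F [-5.68 -2.15  7.38] t 18.33
tool shift [-0.      0.0003 -0.0001] turn [-0.    -0.001  0.001] rows>= 0.0
```

Contact at the expected height. Release and rise.

Call:
drive_tool:
  steps:
    - [66,[0,0,0],[0,0,0]]
    - [70,[0,0,0],[0,0,0]]
    - [80,[0,0,0],[0,0,0]]
    - [100,[0,0,0],[0,0,0]]
    - [100,[0,0,0],[0,0,0]]
    - [100,[-0.001,0,-0.01],[0,0,0]]
    - [100,[0,0,-0.02],[0,0,0]]
    - [100,[0,0,-0.03],[0,0,0]]
    - [100,[0,0,-0.03],[0,0,0]]
    - [100,[0,0,-0.02],[0,0,0]]

```text
clock: 19.17
tcp_pos: [0.4794, 0.1961, 0.2052]
eef_rot: [-180.0, -0.0, -4.2]
wrist_force: [0.1, 0.3, -0.2]
width: 0.0852
```

Call:
drive_tool:
  steps:
    - [100,[0,0,-0.02],[0,0,0]]
    - [100,[0,0,0],[0,0,0]]

```text
clock: 19.33
tcp_pos: [0.4808, 0.1968, 0.2327]
eef_rot: [-179.8, -0.5, -4.2]
wrist_force: [0.3, 0.4, 0.5]
width: 0.0852
```

```bash
python3 look.py w15;  python3 - <<'E'
from h import *
p,d,m=cam("side"); cv2.imwrite("pics/s15.png",cv2.resize(p[60:200,190:310],None,fx=4,fy=4)); cv2.imwrite("pics/side15.png",p)
E
```

```text
[0.4808 0.1968 0.2327] [-179.78   -0.46   -4.16]
```

View pics/s15.png

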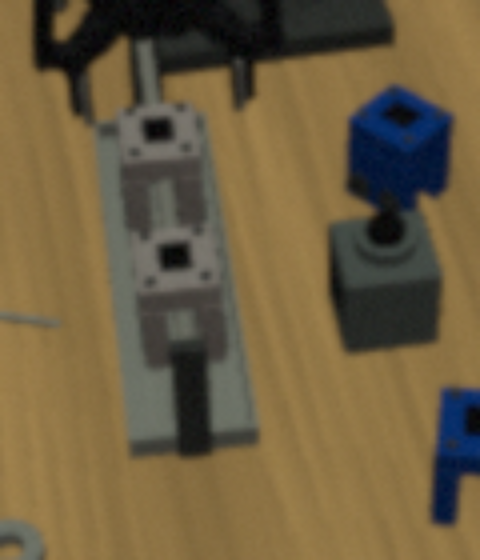

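View pics/w15.png

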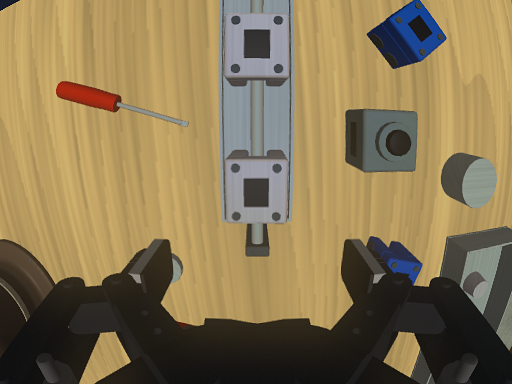

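Both calipers hang on the bar: A at (257,42) and B at (257,192). I'll check their heights and tilt by depth, then locate the button and the pins.

```bash
cat >> h.py <<'E'
def topfit(P,roi,zlo,zhi):
    u0,v0,u1,v1=roi; Q=P[v0:v1,u0:u1].reshape(-1,3); Q=Q[(Q[:,2]>zlo)&(Q[:,2]<zhi)]
    A=np.c_[Q[:,:2]-Q[:,:2].mean(0),np.ones(len(Q))]; 
    for _ in range(3):
        k=np.linalg.lstsq(A,Q[:,2],rcond=None)[0]; r=Q[:,2]-A@k; ok=abs(r)<.004; A=A[ok];Q=Q[ok]
    print(len(Q),'z',k[2].round(4),'tilt x,y deg',np.degrees(np.arctan(k[:2])).round(2),'c',Q.mean(0).round(4))
E
python3 - <<'E'
from h import *
p,d,m,tcp,rpy=load("w15"); P=wcloud(m,d)
topfit(P,(222,12,292,82),.112,.132); topfit(P,(222,158,292,224),.112,.132)
print('btn',P[138:147:4,394:403:4].round(4).tolist()); print('boxtop',P[158:164:3,355:375:8].round(4).tolist(), 'ring',P[142,380:384].round(4).tolist())
g=cv2.cvtColor(p,cv2.COLOR_BGR2GRAY); 
for b in blobs(g,(345,105,420,172),0,50,30,2000): print(b,[wplane(m,b[:2],z)[0].round(4) for z in (.08,.09)])
E
python3 -c "
from h import *; plan(.64,-.19,.25,-4)"
```

```text
4229 z 0.1215 tilt x,y deg [-0.07  0.18] c [0.4903 0.325  0.1215]
4007 z 0.1215 tilt x,y deg [ 1.6  -0.25] c [0.4804 0.1986 0.1215]
btn [[[0.6251, 0.2363, 0.0924], [0.6304, 0.2361, 0.0912], [0.6352, 0.236, 0.0913]], [[0.6254, 0.232, 0.0916], [0.63, 0.232, 0.092], [0.6348, 0.2319, 0.0921]], [[0.6256, 0.2278, 0.0913], [0.6298, 0.2279, 0.0925], [0.6352, 0.2276, 0.0915]]]
boxtop [[[0.598, 0.2093, 0.0431], [0.5989, 0.2129, 0.068], [0.6079, 0.2127, 0.0695]], [[0.5979, 0.2058, 0.0433], [0.5993, 0.2094, 0.0668], [0.608, 0.2093, 0.0691]]] ring [[0.6137, 0.2313, 0.0814], [0.615, 0.2312, 0.081], [0.6158, 0.2313, 0.0818], [0.6168, 0.2313, 0.0822]]
(np.float64(353.01), np.float64(138.11), 201) [array([0.5835, 0.2361, 0.08  ]), array([0.5801, 0.237 , 0.09  ])]
(np.float64(397.97), np.float64(142.55), 502) [array([0.6362, 0.2301, 0.08  ]), array([0.631 , 0.2312, 0.09  ])]
now [0.48   0.1964 0.229 ] [-179.89   -0.26   -4.16] w 0.0852 F [ 0.08 -0.24 -0.35] t 19.43
tool shift [ 0.1878  0.3737 -0.0209] turn [-0.002 -0.004 -0.003] rows>= 10.0
```

Both tops are at 0.1215 m, as expected, with tilts of 0.1° and 1.6°. The button top is at about (0.630, 0.231, 0.092). Now to the pins.

Call:
drive_tool:
  steps:
    - [100,[0.015,0.03,-0.001],[0,0,0]]
    - [100,[0.018,0.035,-0.002],[0,0,0]]
    - [100,[0.018,0.035,-0.002],[0,0,0]]
    - [100,[0.018,0.035,-0.002],[0,0,0]]
    - [100,[0.018,0.035,-0.002],[0,0,0]]
    - [100,[0.018,0.035,-0.002],[0,0,0]]
    - [100,[0.018,0.035,-0.002],[0,0,0]]
    - [100,[0.018,0.035,-0.002],[0,0,0]]
    - [100,[0.012,0.025,0],[0,0,0]]
    - [100,[0,0,0],[0,0,0]]

```text
clock: 20.27
tcp_pos: [0.6121, -0.1252, 0.2306]
eef_rot: [-179.9, 0.8, -3.6]
wrist_force: [0.5, 0.7, -0.8]
width: 0.0854
```

```bash
python3 -c "
from h import *; plan(.65,-.17,.23,-4)"
```

```text
now [ 0.6121 -0.1252  0.2306] [-179.87    0.76   -3.64] w 0.0854 F [ 0.48  0.69 -0.8 ] t 20.27
tool shift [ 0.0407  0.0423 -0.0001] turn [-0.002  0.013  0.006] rows>= 1.4
```

Call:
drive_tool:
  steps:
    - [100,[0.018,0.018,0],[-0.002,0.013,0.006]]
    - [100,[0.018,0.018,0],[0,0,0]]
    - [100,[0,0,0],[0,0,0]]
    - [100,[0,0,0],[0,0,0]]
    - [100,[0,0,0],[0,0,0]]

```text
clock: 20.68
tcp_pos: [0.6439, -0.1658, 0.2221]
eef_rot: [-179.8, 0.7, -4.2]
wrist_force: [-0.4, -0.3, -0.1]
width: 0.0851
```

```bash
python3 look.py w16; python3 -c "
from h import *; plan(.65,-.17,.23,-4)"
```

```text
[ 0.6439 -0.1658  0.2221] [-179.8     0.73   -4.23]
now [ 0.6437 -0.1654  0.2221] [-179.8     0.73   -4.2 ] w 0.0852 F [ 0.37 -0.    0.16] t 20.73
tool shift [ 0.0065  0.0041 -0.008 ] turn [-0.004  0.013 -0.004] rows>= 0.3
```

View pics/w16.png

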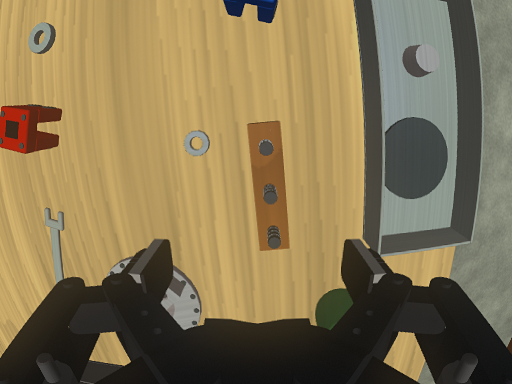

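```bash
python3 - <<'E'
from h import *
p,d,m,tcp,rpy=load("w16"); P=wcloud(m,d)
print('cam',-m['R'].T@m['t'])
mk=((P[...,2]>.070)&(P[...,2]<.082)).astype(np.uint8); mk[:,:245]=0; mk[:,295:]=0; mk[:130]=0; mk[255:]=0
n,l,st,c=cv2.connectedComponentsWithStats(mk)
for i in range(1,n):
    if st[i,4]<25: continue
    v,u=np.where(l==i); Q=P[v,u]
    cs=cv2.findContours((l==i).astype(np.uint8),0,1)[0][0].reshape(-1,2)
    W=wplane(m,cs,.076)[:,:2]*1000; (cx,cy),r=cv2.minEnclosingCircle(W.astype(np.float32))
    print(st[i,4],c[i].round(1),'mean',Q.mean(0).round(4),'centroid ray',wplane(m,c[i],.076)[0].round(4),'circ',round(cx,1),round(cy,1),round(r,1))
# block edges: wood colour top z~.04
mk=(abs(P[...,2]-.04)<.006); mk[:,:240]=0; mk[:,300:]=0; mk[:115]=0; mk[258:]=0
v,u=np.where(mk); W=P[v,u,:2]*1000; print(cv2.minAreaRect(W.astype(np.float32)))
E
```

```text
cam [ 0.65010091 -0.09975882  0.36431807]
165 [265.6 148.3] mean [ 0.6528 -0.1313  0.0753] centroid ray [ 0.6528 -0.1312  0.076 ] circ 652.8 -131.1 7.2
155 [269.9 197.4] mean [ 0.6539 -0.1812  0.0751] centroid ray [ 0.6539 -0.181   0.076 ] circ 653.7 -180.8 7.4
144 [273.9 241.7] mean [ 0.6551 -0.2303  0.0749] centroid ray [ 0.6551 -0.2298  0.076 ] circ 655.4 -229.8 7.8
((654.0800170898438, -181.6918182373047), (36.677757263183594, 150.79811096191406), 1.2558648586273193)
```

Pins measured at (0.6528,−0.1312), (0.6539,−0.1811) and (0.6551,−0.2300). I'll start with the last one.

```bash
python3 -c "
from h import *; plan(.6551,-.23,.14,0)"
```

```text
now [ 0.6437 -0.1654  0.2221] [-179.8     0.73   -4.2 ] w 0.0852 F [ 0.37 -0.    0.16] t 20.73
tool shift [0.0171 0.0639 0.0817] turn [-0.004  0.013 -0.073] rows>= 2.5
```

Call:
drive_tool:
  steps:
    - [60,[0.004,0.015,0],[-0.004,0.013,-0.073]]
    - [50,[0.003,0.02,0.01],[0,0,0]]
    - [50,[0.003,0.02,0.02],[0,0,0]]
    - [50,[0.002,0.008,0.02],[0,0,0]]
    - [50,[0,0,0.01],[0,0,0]]
    - [50,[0,0,0],[0,0,0]]

```text
clock: 21.23
tcp_pos: [0.6535, -0.2228, 0.163]
eef_rot: [-180.0, -0.2, 0.7]
wrist_force: [0.2, -0.7, -1.1]
width: 0.0424
```

```bash
python3 -c "
from h import *; plan(.6551,-.23,.1,0)"
```

```text
now [ 0.6535 -0.2228  0.163 ] [-179.97   -0.2     0.7 ] w 0.0424 F [ 0.22 -0.75 -1.07] t 21.23
tool shift [0.0013 0.0073 0.063 ] turn [-0.    -0.003  0.012] rows>= 1.5
```

Call:
drive_tool:
  steps:
    - [50,[0.001,0.004,0.01],[0,-0.003,0.012]]
    - [50,[0,0.003,0.015],[0,0,0]]
    - [50,[0,0,0.015],[0,0,0]]
    - [50,[0,0,0.01],[0,0,0]]
    - [50,[0,0,0.004],[0,0,0]]
    - [50,[0,0,0],[0,0,0]]

```text
clock: 21.73
tcp_pos: [0.6553, -0.2249, 0.1107]
eef_rot: [180.0, -0.2, 0.2]
wrist_force: [-0.0, -0.2, 0.2]
width: 0.0427
```

```bash
python3 -c "
from h import *; plan(.6551,-.23,.046,0)"; python3 look.py w17
```

```text
now [ 0.6553 -0.2249  0.1107] [ 1.7999e+02 -2.3000e-01  1.7000e-01] w 0.0427 F [-0.01 -0.17  0.22] t 21.73
tool shift [-0.0005  0.0051  0.0647] turn [ 0.    -0.004  0.003] rows>= 1.6
[ 0.6553 -0.2249  0.1107] [ 1.7999e+02 -2.3000e-01  1.7000e-01]
```

View pics/w17.png

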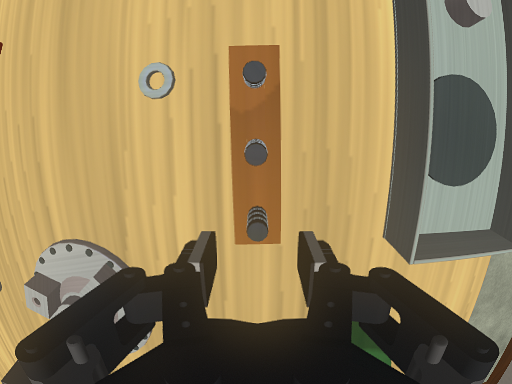

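```bash
cat >> h.py <<'E'
def pins(n,box,z=.076,zl=.070,zh=.082):
    p,d,m,tcp,rpy=load(n); P=wcloud(m,d); u0,v0,u1,v1=box
    mk=np.zeros(d.shape,np.uint8); mk[v0:v1,u0:u1]=((P[...,2]>zl)&(P[...,2]<zh))[v0:v1,u0:u1]
    k,l,st,c=cv2.connectedComponentsWithStats(mk)
    for i in range(1,k):
        if st[i,4]<40: continue
        cs=max(cv2.findContours((l==i).astype(np.uint8),0,1)[0],key=len).reshape(-1,2)
        W=wplane(m,cs,z)[:,:2]*1000; (cx,cy),r=cv2.minEnclosingCircle(W.astype(np.float32))
        print(st[i,4],c[i].round(1),'ray',wplane(m,c[i],z)[0].round(4)[:2],'circ',round(cx,1),round(cy,1),round(r,1))
E
python3 -c "
from h import *
pins('w17',(225,40,290,250))"
```

```text
429 [254.   71.7] ray [ 0.653 -0.132] circ 653.1 -132.0 7.1
424 [255.4 153.9] ray [ 0.654  -0.1812] circ 653.8 -181.2 7.2
379 [256.9 229.8] ray [ 0.6551 -0.2298] circ 655.2 -229.9 7.7
```

Consistent. Descending on the pin at (0.6551, −0.2298).

Call:
drive_tool:
  steps:
    - [50,[0,0.003,0.01],[0,-0.004,0.003]]
    - [50,[0,0.002,0.015],[0,0,0]]
    - [50,[0,0,0.015],[0,0,0]]
    - [50,[0,0,0.01],[0,0,0]]
    - [50,[0,0,0.005],[0,0,0]]
    - [50,[0,0,0],[0,0,0]]

```text
clock: 22.28
tcp_pos: [0.6585, -0.231, 0.0576]
eef_rot: [179.8, -0.4, -0.0]
wrist_force: [-0.2, 0.1, -0.5]
width: 0.0428
```

```bash
python3 -c "
from h import *; plan(.6551,-.23,.046,0)"
```

```text
now [ 0.6585 -0.231   0.0576] [ 1.7982e+02 -4.2000e-01 -1.0000e-02] w 0.0428 F [-0.21  0.12 -0.51] t 22.28
tool shift [-0.0035 -0.0011  0.0116] turn [ 0.003 -0.007 -0.   ] rows>= 0.3
```

Call:
drive_tool:
  steps:
    - [50,[-0.002,-0.001,0.003],[0.003,-0.007,0]]
    - [50,[-0.0015,0,0.004],[0,0,0]]
    - [50,[0,0,0.003],[0,0,0]]
    - [50,[0,0,0.001],[0,0,0]]
    - [50,[0,0,0],[0,0,0]]

```text
clock: 22.7
tcp_pos: [0.6557, -0.2304, 0.0476]
eef_rot: [180.0, -0.1, -0.0]
wrist_force: [-0.3, -0.9, 0.2]
width: 0.0427
```

```bash
python3 -c "
from h import *; plan(.6551,-.23,.046,0)"
```

```text
now [ 0.6557 -0.2304  0.0476] [ 1.7996e+02 -1.0000e-01 -2.0000e-02] w 0.0427 F [-0.3  -0.93  0.17] t 22.7
tool shift [-0.0006 -0.0004  0.0016] turn [ 0.001 -0.002 -0.   ] rows>= 0.0
```

Call:
drive_tool:
  steps:
    - [0,[-0.0005,0,0.001],[0,0,0]]
    - [0,[0,0,0],[0,0,0]]
    - [0,[0,0,0],[0,0,0]]
    - [0,[0,0,0],[0,0,0]]
    - [0,[0,0,0],[0,0,0]]
    - [0,[0,0,0],[0,0,0]]
    - [0,[0,0,0],[0,0,0]]
  grip_force: 50

```text
clock: 23.28
tcp_pos: [0.6557, -0.2305, 0.0477]
eef_rot: [179.9, -0.2, -0.0]
wrist_force: [0.2, 0.4, -1.0]
width: 0.0123
```

```bash
python3 -c "
from h import *; plan(.6551,-.23,.046,0)"; python3 look.py w18
```

```text
now [ 0.6557 -0.2305  0.0477] [ 1.7992e+02 -2.0000e-01 -1.0000e-02] w 0.0123 F [ 0.16  0.39 -1.  ] t 23.28
tool shift [-0.0006 -0.0005  0.0017] turn [ 0.001 -0.004 -0.   ] rows>= 0.0
[ 0.6557 -0.2305  0.0477] [ 1.7992e+02 -2.0000e-01 -1.0000e-02]
```

View pics/w18.png

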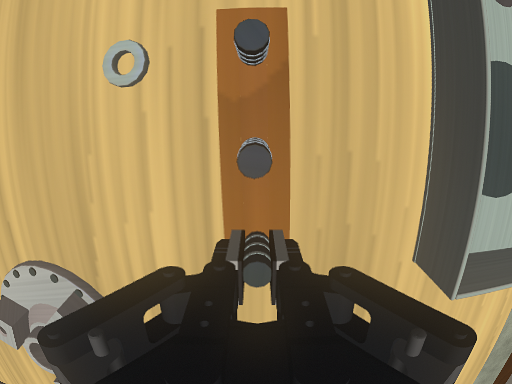

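The pin is gripped between the pads at (257,265). Lifting it and moving over the hub.

Call:
drive_tool:
  steps:
    - [0,[0,0,-0.008],[0,0,0]]
    - [0,[0,0,-0.02],[0,0,0]]
    - [0,[0,0,-0.03],[0,0,0]]
    - [0,[0,0,-0.035],[0,0,0]]
    - [0,[0,0,-0.035],[0,0,0]]
    - [0,[0,0,-0.02],[0,0,0]]
    - [0,[0,0,0],[0,0,0]]

```text
clock: 23.92
tcp_pos: [0.6541, -0.2298, 0.2017]
eef_rot: [180.0, -0.0, -0.0]
wrist_force: [-0.6, 0.4, 0.1]
width: 0.0123
```

```bash
python3 -c "
from h import *; plan(.46,-.4,.2,0)"
```

```text
now [ 0.6541 -0.2298  0.2017] [ 1.7999e+02 -3.0000e-02 -1.0000e-02] w 0.0123 F [-0.58  0.37  0.05] t 23.92
tool shift [-0.194   0.1702  0.0016] turn [ 0. -0. -0.] rows>= 6.2
```

Call:
drive_tool:
  steps:
    - [0,[-0.02,0.018,0],[0,0,0]]
    - [0,[-0.026,0.023,0],[0,0,0]]
    - [0,[-0.026,0.023,0],[0,0,0]]
    - [0,[-0.026,0.023,0],[0,0,0]]
    - [0,[-0.026,0.023,0],[0,0,0]]
    - [0,[-0.026,0.023,0],[0,0,0]]
    - [0,[-0.02,0.016,0],[0,0,0]]
    - [0,[-0.008,0.006,0],[0,0,0]]
    - [0,[0,0,0],[0,0,0]]

```text
clock: 24.67
tcp_pos: [0.4704, -0.3889, 0.1996]
eef_rot: [180.0, -0.2, 0.3]
wrist_force: [0.5, 1.0, -0.5]
width: 0.0125
```

```bash
python3 -c "
from h import *; plan(.46,-.4,.2,0)"; python3 look.py w19
```

```text
now [ 0.4704 -0.3889  0.1996] [ 1.7999e+02 -1.7000e-01  3.0000e-01] w 0.0125 F [ 0.48  1.03 -0.5 ] t 24.67
tool shift [-0.0104  0.0111 -0.0004] turn [ 0.    -0.003  0.005] rows>= 0.4
[ 0.4704 -0.3889  0.1996] [ 1.7999e+02 -1.7000e-01  3.0000e-01]
```

View pics/w19.png

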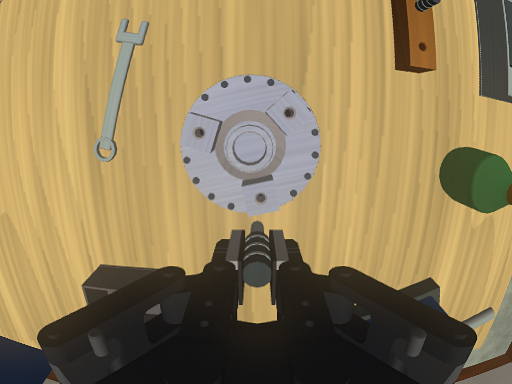

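The hub is at (250,145) with lug holes at (289,112), (200,132) and (261,198). The held pin's foot is at about (257,225).

```bash
cat >> h.py <<'E'
def holes(n,boxes,thr=60,z=.042):
    p,d,m,tcp,rpy=load(n); g=cv2.cvtColor(p,cv2.COLOR_BGR2GRAY); out=[]
    for b in boxes:
        s=g[b[1]:b[3],b[0]:b[2]]; print('min',s.min(),'med',int(np.median(s)),end=' ')
        B=blobs(g,b,0,thr,4,400)
        for q in B: print(q,wplane(m,q[:2],z)[0].round(4)[:2],end=' ')
        print()
E
python3 - <<'E'
from h import *
holes('w19',[(280,103,299,122),(191,123,210,142),(252,189,271,207)],thr=85)
p,d,m,tcp,rpy=load('w19')
cv2.imwrite('pics/z19.png',cv2.resize(p[60:300,170:340],None,fx=3.3,fy=2.5*1.0,interpolation=cv2.INTER_CUBIC))
E
```

```text
min 51 med 162 (np.float64(288.78), np.float64(112.56), 55) [ 0.502  -0.3189] 
min 52 med 163 (np.float64(199.19), np.float64(131.81), 42) [ 0.4118 -0.3383] 
min 62 med 162 (np.float64(260.0), np.float64(194.78), 9) [ 0.4739 -0.4042] (np.float64(263.43), np.float64(197.71), 7) [ 0.4775 -0.4073]
```

View pics/z19.png

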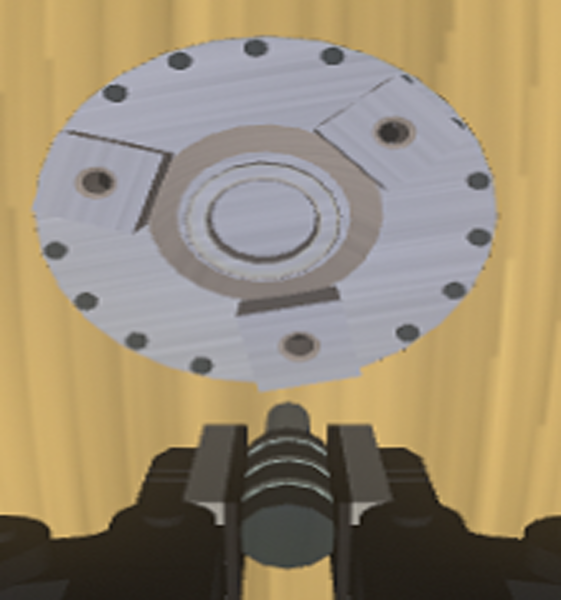

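```bash
cat >> h.py <<'E'
def rings(n,boxes,z=.042,thr=125):
    p,d,m,tcp,rpy=load(n); o=[]
    for b in boxes:
        s=p[b[1]:b[3],b[0]:b[2]].astype(int); g=s.mean(2); mk=((g<thr)|(s[...,2]-s[...,0]>6)).astype(np.uint8)
        k,l,st,c=cv2.connectedComponentsWithStats(mk,connectivity=4); i=1+np.argmax(st[1:,4])
        cs=max(cv2.findContours((l==i).astype(np.uint8),0,1)[0],key=len).reshape(-1,2)+[b[0],b[1]]
        W=wplane(m,cs,z)[:,:2]*1000; (cx,cy),r=cv2.minEnclosingCircle(W.astype(np.float32))
        q=wplane(m,c[i]+[b[0],b[1]],z)[0][:2]; o.append(q)
        print(st[i,4],(c[i]+[b[0],b[1]]).round(1),'ray',q.round(4),'circ',round(cx,1),round(cy,1),round(r,1))
    return np.array(o)
E
python3 - <<'E'
from h import *
H=rings('w19',[(277,100,301,125),(188,120,212,145),(249,188,273,208)])
c=H.mean(0); print(c,[np.linalg.norm(h-c).round(4) for h in H],[np.degrees(np.arctan2(*(h-c)[::-1])).round(1) for h in H])
# pin foot/top in cam
p,d,m,tcp,rpy=load('w19'); P=wcloud(m,d)
print('top disc', [wplane(m,q,tcp[2]+.0283)[0].round(4) for q in [(257,273)]],tcp)
g=cv2.cvtColor(p,cv2.COLOR_BGR2GRAY)
for v in range(222,234,2): print(v,g[v,244:272])
E
```

```text
125 [289.1 112.6] ray [ 0.5023 -0.3189] circ 502.4 -319.0 6.3
124 [198.5 132.8] ray [ 0.4111 -0.3393] circ 410.9 -339.3 6.5
114 [260.4 198.4] ray [ 0.4743 -0.4081] circ 474.2 -407.9 6.5
[ 0.46255902 -0.35540966] [np.float64(0.054), np.float64(0.054), np.float64(0.054)] [np.float64(42.6), np.float64(162.6), np.float64(-77.4)]
top disc [array([ 0.4699, -0.3888,  0.2279])] [ 0.47038262 -0.38888485  0.19963359]
222 [154 153 154 156 157 159 162 167 151 110  81  80  81  82  81  78  85 135
 174 176 177 177 178 178 176 175 174 174]
224 [154 153 154 156 157 159 165 128  84  79  82  84  85  85  84  83  83  80
  96 173 179 178 177 178 176 174 174 173]
226 [153 152 154 155 158 161 155  93  77  81  83  85  85  84  83  83  84  85
  77 118 176 179 177 177 176 174 174 173]
228 [155 154 154 155 157 162 135  87  79  82  83  85  84  85  85  83  84  84
  80  93 176 179 178 178 177 178 177 177]
230 [ 74 145 155 155 157 162 127  86  79  82  85  87  78  80  85  85  85  85
  81  80 175 179 177 179 183  88  66  66]
232 [ 39 144 156 156 158 166 106  66  57  58  55  52  52  53  53  55  54  61
  63  59 179 181 178 179 185  63  43  45]
```

```bash
cat >> h.py <<'E'
def foot(n,rows,u0=238,u1=278,thr=115,dz=None):
    """held pin shank silhouette -> lateral x of axis; and tip row"""
    p,d,m,tcp,rpy=load(n); g=cv2.cvtColor(p,cv2.COLOR_BGR2GRAY).astype(int)
    R=m['R'];C=-R.T@m['t']
    for v in rows:
        u=np.where(g[v,u0:u1]<thr)[0]+u0
        if len(u): 
            mid=(u.min()+u.max())/2
            _,D=wray(m,[[mid,v]]); D=D[0]; s=(tcp[1]+.0007-C[1])/D[1]; X=C+s*D
            print(v,u.min(),u.max(),'on pin plane', (X-tcp).round(4))
E
python3 - <<'E'
from h import *
foot('w19',range(219,230))
E
```

```text
221 256 258 on pin plane [-0.0002  0.0007 -0.036 ]
222 253 260 on pin plane [-0.0005  0.0007 -0.0342]
223 252 261 on pin plane [-0.0005  0.0007 -0.0324]
224 252 262 on pin plane [-0.0002  0.0007 -0.0306]
225 251 262 on pin plane [-0.0005  0.0007 -0.0289]
226 251 262 on pin plane [-0.0005  0.0007 -0.0272]
227 251 263 on pin plane [-0.0002  0.0007 -0.0255]
228 251 263 on pin plane [-0.0003  0.0007 -0.0239]
229 251 263 on pin plane [-0.0003  0.0007 -0.0223]
```

```bash
python3 -c "
from h import *; plan(.4746,-.4087,.095,0)"
```

```text
now [ 0.4711 -0.3883  0.1996] [-179.99   -0.18    0.34] w 0.0123 F [-0.22 -1.2  -0.5 ] t 24.72
tool shift [0.003  0.0204 0.1046] turn [-0.    -0.003  0.006] rows>= 2.6
```

Call:
drive_tool:
  steps:
    - [0,[0.001,0.01,0.005],[0,-0.003,0.006]]
    - [0,[0.001,0.008,0.015],[0,0,0]]
    - [0,[0,0,0.025],[0,0,0]]
    - [0,[0,0,0.025],[0,0,0]]
    - [0,[0,0,0.015],[0,0,0]]
    - [0,[0,0,0.003],[0,0,0]]
    - [0,[0,0,0],[0,0,0]]

```text
clock: 25.3
tcp_pos: [0.4828, -0.4046, 0.1058]
eef_rot: [180.0, -0.2, 0.5]
wrist_force: [0.0, 0.3, -0.4]
width: 0.0124
```

```bash
python3 -c "
from h import *; plan(.4746,-.4087,.085,0)"
```

```text
now [ 0.4828 -0.4046  0.1058] [179.98  -0.18   0.49] w 0.0124 F [ 0.03  0.31 -0.36] t 25.3
tool shift [-0.0083  0.004   0.0208] turn [ 0.    -0.003  0.008] rows>= 0.5
```

Call:
drive_tool:
  steps:
    - [0,[-0.005,0.002,0.003],[0,-0.003,0.008]]
    - [0,[-0.003,0.002,0.005],[0,0,0]]
    - [0,[0,0,0.003],[0,0,0]]
    - [0,[0,0,0],[0,0,0]]
    - [0,[0,0,0],[0,0,0]]

```text
clock: 25.72
tcp_pos: [0.4772, -0.4092, 0.0962]
eef_rot: [179.9, -0.1, 0.1]
wrist_force: [-0.6, 0.0, -0.2]
width: 0.0122
```

```bash
python3 -c "
from h import *; plan(.4746,-.4087,.085,0)"; python3 look.py w20
```

```text
now [ 0.4772 -0.4092  0.0962] [ 1.7986e+02 -1.3000e-01  1.4000e-01] w 0.0122 F [-0.65  0.05 -0.16] t 25.72
tool shift [-0.0026 -0.0005  0.0112] turn [ 0.002 -0.002  0.002] rows>= 0.3
[ 0.4772 -0.4092  0.0962] [ 1.7986e+02 -1.3000e-01  1.4000e-01]
```

View pics/w20.png

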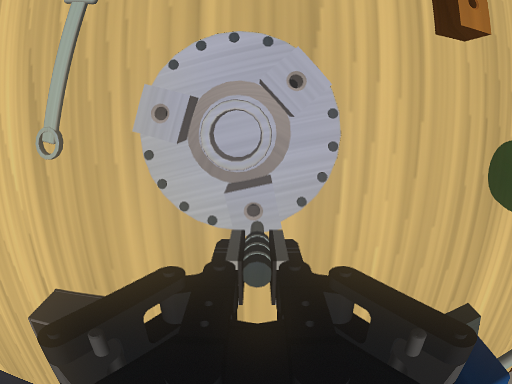

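```bash
python3 - <<'E'
from h import *
H=rings('w20',[(281,65,311,95),(146,98,176,128),(240,197,268,221)])
c=H.mean(0); print(c,[np.linalg.norm(h-c).round(4) for h in H],[np.degrees(np.arctan2(*(h-c)[::-1])).round(1) for h in H])
foot('w20',range(221,230))
E
```

```text
300 [296.1  80.5] ray [ 0.5022 -0.319 ] circ 502.2 -319.0 6.5
276 [159.5 113.1] ray [ 0.4111 -0.3393] circ 411.0 -339.2 6.6
257 [253. 211.] ray [ 0.4743 -0.408 ] circ 474.2 -407.7 6.5
[ 0.46252624 -0.35539243] [np.float64(0.0539), np.float64(0.0539), np.float64(0.0539)] [np.float64(42.5), np.float64(162.6), np.float64(-77.4)]
221 256 258 on pin plane [-0.0002  0.0007 -0.0357]
222 253 260 on pin plane [-0.0005  0.0007 -0.0339]
223 252 261 on pin plane [-0.0005  0.0007 -0.0321]
224 252 262 on pin plane [-0.0002  0.0007 -0.0304]
225 251 262 on pin plane [-0.0005  0.0007 -0.0287]
226 251 263 on pin plane [-0.0002  0.0007 -0.027 ]
227 251 263 on pin plane [-0.0002  0.0007 -0.0253]
228 251 263 on pin plane [-0.0002  0.0007 -0.0237]
229 251 263 on pin plane [-0.0002  0.0007 -0.0221]
```

Very repeatable. I'll align the TCP to (0.4746, −0.4087) and approach to just above the mouth.

Call:
drive_tool:
  steps:
    - [0,[-0.0025,-0.0005,0.002],[0.002,-0.002,0.002]]
    - [0,[0,0,0.004],[0,0,0]]
    - [0,[0,0,0.003],[0,0,0]]
    - [0,[0,0,0.001],[0,0,0]]
    - [0,[0,0,0],[0,0,0]]

```text
clock: 26.18
tcp_pos: [0.4748, -0.4093, 0.0871]
eef_rot: [179.9, -0.1, -0.0]
wrist_force: [0.0, -0.1, -1.0]
width: 0.0125
```

```bash
python3 -c "
from h import *; plan(.4746,-.4087,.0497,0)"
```

```text
now [ 0.4748 -0.4093  0.0871] [ 1.7987e+02 -1.4000e-01 -2.0000e-02] w 0.0125 F [ 0.01 -0.09 -0.97] t 26.18
tool shift [-0.0003 -0.0007  0.0374] turn [ 0.002 -0.002 -0.   ] rows>= 0.9
```

Call:
drive_tool:
  steps:
    - [0,[-0.0003,-0.0008,0.002],[0.002,-0.002,0]]
    - [0,[0,0,0.003],[0,0,0]]
    - [0,[0,0,0.003],[0,0,0]]
    - [0,[0,0,0.001],[0,0,0]]

```text
clock: 26.52
tcp_pos: [0.4746, -0.4085, 0.0774]
eef_rot: [180.0, -0.0, -0.0]
wrist_force: [-0.8, -0.1, -0.1]
width: 0.0121
```

```bash
python3 -c "
from h import *; plan(.4746,-.4087,.0497,0)"
```

```text
now [ 0.4746 -0.4085  0.0774] [ 1.7999e+02 -3.0000e-02 -1.0000e-02] w 0.0121 F [-0.81 -0.13 -0.15] t 26.52
tool shift [-0.      0.0002  0.0277] turn [ 0. -0. -0.] rows>= 0.7
```

Call:
drive_tool:
  steps:
    - [0,[0,0.0002,0.003],[0,0,0]]
    - [0,[0,0,0.004],[0,0,0]]
    - [0,[0,0,0.004],[0,0,0]]
    - [0,[0,0,0.003],[0,0,0]]

```text
clock: 26.85
tcp_pos: [0.4748, -0.408, 0.0623]
eef_rot: [-179.9, -0.1, 0.0]
wrist_force: [0.4, -0.1, -0.2]
width: 0.0126
```

```bash
python3 -c "
from h import *; plan(.4746,-.4087,.0497,0)"
```

```text
now [ 0.4748 -0.408   0.0623] [-1.7993e+02 -5.0000e-02  1.0000e-02] w 0.0126 F [ 0.42 -0.12 -0.25] t 26.85
tool shift [-0.0002  0.0007  0.0126] turn [-0.001 -0.001  0.   ] rows>= 0.3
```

It's 13 mm into the hole with no force. Continuing.

Call:
drive_tool:
  steps:
    - [0,[-0.0002,0.0007,0.003],[-0.001,-0.001,0]]
    - [0,[0,0,0.003],[0,0,0]]
    - [0,[0,0,0.003],[0,0,0]]
    - [0,[0,0,0.002],[0,0,0]]
    - [0,[0,0,0.001],[0,0,0]]

```text
clock: 27.27
tcp_pos: [0.4748, -0.4081, 0.0492]
eef_rot: [-179.9, -0.0, 0.0]
wrist_force: [-2.8, 4.7, 14.0]
width: 0.0123
```

```bash
python3 -c "
from h import *; plan(.4746,-.4087,.0497,0)"
```

```text
now [ 0.4748 -0.4081  0.0492] [-1.7994e+02 -2.0000e-02  4.0000e-02] w 0.0123 F [-2.85  4.75 13.96] t 27.27
tool shift [-0.0002  0.0006 -0.0005] turn [-0.001 -0.     0.001] rows>= 0.0
```

Home at the predicted height with a 14 N reaction. Release and rise.

Call:
drive_tool:
  steps:
    - [20,[0,0,0],[0,0,0]]
    - [35,[0,0,0],[0,0,0]]
    - [50,[0,0,0],[0,0,0]]
    - [50,[0,0,0],[0,0,0]]
    - [50,[0,0,-0.01],[0,0,0]]
    - [50,[0,0,-0.02],[0,0,0]]
    - [50,[0,0,-0.03],[0,0,0]]
    - [50,[0,0,-0.03],[0,0,0]]
    - [50,[0,0,-0.02],[0,0,0]]
    - [50,[0,0,0],[0,0,0]]

```text
clock: 28.1
tcp_pos: [0.4731, -0.4085, 0.1645]
eef_rot: [-180.0, 0.2, -0.0]
wrist_force: [0.1, -0.1, 0.1]
width: 0.0423
```

```bash
python3 -c "
from h import *; plan(.654,-.1812,.16,0)"; python3 look.py w21
```

```text
now [ 0.4731 -0.4085  0.1645] [-1.7996e+02  2.1000e-01 -3.0000e-02] w 0.0423 F [ 0.06 -0.14  0.08] t 28.1
tool shift [ 0.1808 -0.2274  0.004 ] turn [-0.001  0.004 -0.   ] rows>= 7.0
[ 0.4731 -0.4085  0.1645] [-1.7996e+02  2.1000e-01 -3.0000e-02]
```

View pics/w21.png

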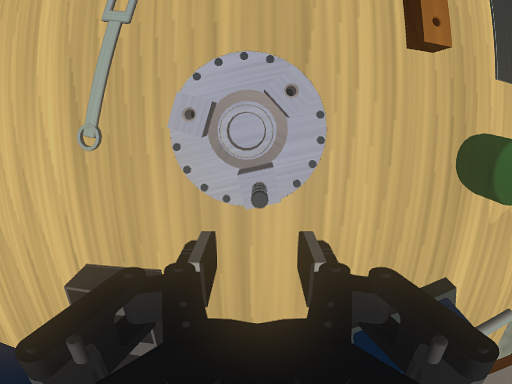

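The pin stands home in hole 2 at (260,195); holes at (291,90) and (189,114) remain. Going for the middle pin.

Call:
drive_tool:
  steps:
    - [50,[0.02,-0.025,0],[0,0.004,0]]
    - [50,[0.026,-0.032,0],[0,0,0]]
    - [50,[0.026,-0.032,0],[0,0,0]]
    - [50,[0.026,-0.032,0],[0,0,0]]
    - [50,[0.026,-0.032,0],[0,0,0]]
    - [50,[0.024,-0.032,0],[0,0,0]]
    - [50,[0.012,-0.018,0],[0,0,0]]
    - [50,[0.004,-0.006,0],[0,0,0]]
    - [50,[0,0,0],[0,0,0]]

```text
clock: 28.9
tcp_pos: [0.6407, -0.1927, 0.1546]
eef_rot: [-179.9, 0.5, -0.4]
wrist_force: [-0.1, -0.8, -0.7]
width: 0.0427
```

```bash
python3 -c "
from h import *; plan(.654,-.1812,.11,0)"
```

```text
now [ 0.6407 -0.1927  0.1546] [-179.87    0.5    -0.41] w 0.0427 F [-0.08 -0.82 -0.68] t 28.9
tool shift [ 0.0136 -0.0115  0.0445] turn [-0.002  0.009 -0.007] rows>= 1.1
```

Call:
drive_tool:
  steps:
    - [50,[0.008,-0.006,0],[-0.002,0.009,-0.007]]
    - [50,[0.005,-0.005,0.01],[0,0,0]]
    - [50,[0,0,0.015],[0,0,0]]
    - [50,[0,0,0.01],[0,0,0]]
    - [50,[0,0,0],[0,0,0]]
    - [50,[0,0,0],[0,0,0]]

```text
clock: 29.4
tcp_pos: [0.6518, -0.1854, 0.1146]
eef_rot: [180.0, 0.1, -0.3]
wrist_force: [-0.7, 0.5, -0.1]
width: 0.0424
```

```bash
python3 -c "
from h import *; plan(.654,-.1812,.06,0)"; python3 look.py w22;python3 -c "
from h import *
pins('w22',(215,20,300,260))"
```

```text
now [ 0.6518 -0.1854  0.1146] [ 1.7997e+02  1.3000e-01 -3.1000e-01] w 0.0424 F [-0.71  0.47 -0.06] t 29.4
tool shift [ 0.0023 -0.0042  0.0546] turn [ 0.     0.002 -0.005] rows>= 1.3
[ 0.6518 -0.1854  0.1146] [ 1.7997e+02  1.3000e-01 -3.1000e-01]
399 [259.  136.4] ray [ 0.6529 -0.1315] circ 652.9 -131.3 6.9
354 [260.8 213.2] ray [ 0.6539 -0.1803] circ 653.9 -180.4 7.1
```

Call:
drive_tool:
  steps:
    - [50,[0.0015,-0.003,0.01],[0,0.002,-0.005]]
    - [50,[0.001,-0.002,0.015],[0,0,0]]
    - [50,[0,0,0.015],[0,0,0]]
    - [50,[0,0,0.008],[0,0,0]]
    - [50,[0,0,0.002],[0,0,0]]
    - [50,[0,0,0],[0,0,0]]

```text
clock: 29.95
tcp_pos: [0.6554, -0.1822, 0.0642]
eef_rot: [179.9, -0.3, -0.1]
wrist_force: [-0.3, 0.6, -0.0]
width: 0.0425
```

```bash
python3 -c "
from h import *; plan(.6542,-.1808,.047,0)"
```

```text
now [ 0.6554 -0.1822  0.0642] [ 1.799e+02 -2.900e-01 -1.500e-01] w 0.0425 F [-0.35  0.56 -0.01] t 29.95
tool shift [-0.0013 -0.0014  0.0172] turn [ 0.002 -0.005 -0.003] rows>= 0.4
```

Call:
drive_tool:
  steps:
    - [50,[-0.0015,-0.001,0.004],[0.002,-0.005,-0.003]]
    - [50,[0,-0.0005,0.005],[0,0,0]]
    - [50,[0,0,0.004],[0,0,0]]
    - [50,[0,0,0.003],[0,0,0]]
    - [50,[0,0,0],[0,0,0]]

```text
clock: 30.37
tcp_pos: [0.6551, -0.181, 0.0491]
eef_rot: [180.0, -0.2, 0.0]
wrist_force: [-0.4, -1.0, -0.3]
width: 0.043
```

```bash
python3 -c "
from h import *; plan(.6542,-.1808,.047,0)"
```

```text
now [ 0.6551 -0.181   0.0491] [ 1.7998e+02 -1.6000e-01  4.0000e-02] w 0.043 F [-0.42 -1.01 -0.29] t 30.37
tool shift [-0.0009 -0.0002  0.0021] turn [ 0.    -0.003  0.001] rows>= 0.1
```

Call:
drive_tool:
  steps:
    - [50,[-0.001,0,0.0015],[0,-0.003,0]]
    - [0,[0,0,0],[0,0,0]]
    - [0,[0,0,0],[0,0,0]]
    - [0,[0,0,0],[0,0,0]]
    - [0,[0,0,0],[0,0,0]]
    - [0,[0,0,0],[0,0,0]]
    - [0,[0,0,0],[0,0,0]]
  grip_force: 50

```text
clock: 30.95
tcp_pos: [0.6544, -0.1811, 0.0483]
eef_rot: [180.0, -0.0, 0.0]
wrist_force: [-0.4, -0.4, -0.9]
width: 0.012
```

Call:
drive_tool:
  steps:
    - [0,[0,0,-0.008],[0,0,0]]
    - [0,[0,0,-0.02],[0,0,0]]
    - [0,[0,0,-0.03],[0,0,0]]
    - [0,[0,0,-0.03],[0,0,0]]
    - [0,[0,0,-0.02],[0,0,0]]
    - [0,[0,0,0],[0,0,0]]

```text
clock: 31.45
tcp_pos: [0.6539, -0.1808, 0.1605]
eef_rot: [180.0, 0.1, 0.0]
wrist_force: [0.2, -0.6, 0.1]
width: 0.0122
```

```bash
python3 -c "
from h import *; plan(.47,-.36,.16,0)"; python3 look.py w23; python3 -c "
from h import *
foot('w23',range(219,230,2))"
```

```text
now [ 0.6539 -0.1808  0.1605] [1.8e+02 6.0e-02 5.0e-02] w 0.0122 F [ 0.23 -0.57  0.08] t 31.45
tool shift [-0.1841  0.1791  0.0007] turn [0.    0.001 0.001] rows>= 6.2
[ 0.6539 -0.1808  0.1605] [1.8e+02 6.0e-02 5.0e-02]
219 241 276 on pin plane [ 0.0006  0.0007 -0.0397]
221 241 276 on pin plane [ 0.0006  0.0007 -0.0359]
223 241 276 on pin plane [ 0.0006  0.0007 -0.0323]
225 241 276 on pin plane [ 0.0006  0.0007 -0.0288]
227 241 276 on pin plane [ 0.0006  0.0007 -0.0255]
229 240 277 on pin plane [ 0.0006  0.0007 -0.0222]
```

View pics/w23.png

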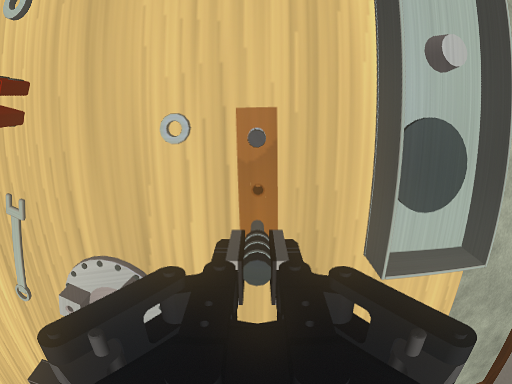

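The second pin is held the same way, with its tip at (257,221). Going to hole 0.

Call:
drive_tool:
  steps:
    - [0,[-0.018,0.016,0],[0,0,0]]
    - [0,[-0.026,0.024,0],[0,0,0]]
    - [0,[-0.026,0.024,0],[0,0,0]]
    - [0,[-0.026,0.024,0],[0,0,0]]
    - [0,[-0.022,0.021,0],[0,0,0]]
    - [0,[-0.012,0.01,0],[0,0,0]]
    - [0,[-0.004,0.004,0],[0,0,0]]
    - [0,[0,0,0],[0,0,0]]

```text
clock: 32.17
tcp_pos: [0.5123, -0.3053, 0.1487]
eef_rot: [-179.7, 0.6, 0.3]
wrist_force: [0.3, -0.2, -0.6]
width: 0.0129
```

```bash
python3 -c "
from h import *; plan(.5026,-.3194,.1,0)"
```

```text
now [ 0.5123 -0.3053  0.1487] [-179.67    0.64    0.29] w 0.0129 F [ 0.26 -0.24 -0.64] t 32.17
tool shift [-0.0092  0.0144  0.0487] turn [-0.006  0.011  0.005] rows>= 1.2
```

Call:
drive_tool:
  steps:
    - [0,[-0.005,0.008,0],[-0.006,0.011,0.005]]
    - [0,[-0.004,0.006,0.01],[0,0,0]]
    - [0,[0,0,0.015],[0,0,0]]
    - [0,[0,0,0.012],[0,0,0]]
    - [0,[0,0,0.003],[0,0,0]]
    - [0,[0,0,0],[0,0,0]]

```text
clock: 32.67
tcp_pos: [0.505, -0.3184, 0.1029]
eef_rot: [-180.0, -0.0, 0.2]
wrist_force: [-0.2, 0.3, -0.6]
width: 0.0124
```

```bash
python3 -c "
from h import *; plan(.5026,-.3194,.09,0)"
```

```text
now [ 0.505  -0.3184  0.1029] [-1.7998e+02 -3.0000e-02  2.3000e-01] w 0.0124 F [-0.19  0.34 -0.62] t 32.67
tool shift [-0.0024  0.001   0.0129] turn [-0.    -0.001  0.004] rows>= 0.3
```

Call:
drive_tool:
  steps:
    - [0,[-0.002,0.001,0.003],[0,-0.001,0.004]]
    - [0,[-0.0005,0,0.004],[0,0,0]]
    - [0,[0,0,0.003],[0,0,0]]
    - [0,[0,0,0],[0,0,0]]
    - [0,[0,0,0],[0,0,0]]

```text
clock: 33.08
tcp_pos: [0.5036, -0.3189, 0.0922]
eef_rot: [-180.0, -0.0, 0.1]
wrist_force: [-0.1, -0.2, -0.4]
width: 0.0122
```

```bash
python3 -c "
from h import *; plan(.5026,-.3194,.08,0)"; python3 look.py w24; python3 -c "
from h import *
foot('w24',range(219,230,2))
p=load('w24')[0]; cv2.imwrite('pics/z24.png',cv2.resize(p[150:310,180:340],None,fx=3.7,fy=3.7,interpolation=cv2.INTER_CUBIC))"
```

```text
now [ 0.5036 -0.3189  0.0922] [-1.7999e+02 -0.0000e+00  1.1000e-01] w 0.0122 F [-0.08 -0.17 -0.39] t 33.08
tool shift [-0.001   0.0005  0.0122] turn [-0.    -0.     0.002] rows>= 0.3
[ 0.5036 -0.3189  0.0922] [-1.7999e+02 -0.0000e+00  1.1000e-01]
219 253 259 on pin plane [-0.0009  0.0007 -0.0396]
221 253 260 on pin plane [-0.0006  0.0007 -0.0359]
223 252 262 on pin plane [-0.0003  0.0007 -0.0323]
225 251 263 on pin plane [-0.0003  0.0007 -0.0288]
227 251 263 on pin plane [-0.0003  0.0007 -0.0255]
229 251 263 on pin plane [-0.0003  0.0007 -0.0222]
```

View pics/z24.png

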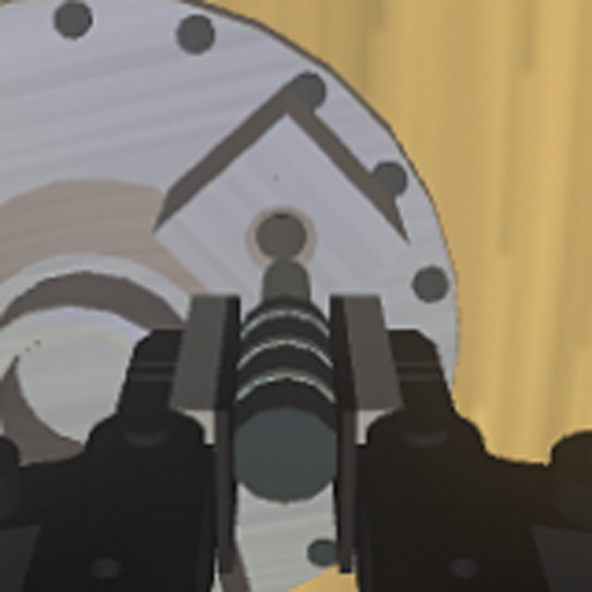

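The pin foot lines up just under the hole mouth at (256,214). Descending.

Call:
drive_tool:
  steps:
    - [0,[-0.001,0.0005,0.003],[0,0,0.002]]
    - [0,[0,0,0.004],[0,0,0]]
    - [0,[0,0,0.003],[0,0,0]]
    - [0,[0,0,0.001],[0,0,0]]

```text
clock: 33.47
tcp_pos: [0.5032, -0.3199, 0.0816]
eef_rot: [179.9, -0.1, -0.0]
wrist_force: [0.5, 0.6, -0.3]
width: 0.0125
```

```bash
python3 -c "
from h import *; plan(.5026,-.3194,.0503,0)"
```

```text
now [ 0.5032 -0.3199  0.0816] [ 1.7993e+02 -1.3000e-01 -2.0000e-02] w 0.0125 F [ 0.49  0.64 -0.31] t 33.47
tool shift [-0.0007 -0.0006  0.0313] turn [ 0.001 -0.002 -0.   ] rows>= 0.8
```

Call:
drive_tool:
  steps:
    - [0,[-0.0007,-0.0006,0.002],[0.001,-0.002,0]]
    - [0,[0,0,0.003],[0,0,0]]
    - [0,[0,0,0.003],[0,0,0]]
    - [0,[0,0,0.001],[0,0,0]]

```text
clock: 33.8
tcp_pos: [0.5023, -0.3192, 0.0714]
eef_rot: [-180.0, 0.0, -0.0]
wrist_force: [0.3, 0.1, -1.1]
width: 0.0126
```

```bash
python3 -c "
from h import *; plan(.5026,-.3194,.0503,0)"
```

```text
now [ 0.5023 -0.3192  0.0714] [-1.7999e+02  1.0000e-02 -2.0000e-02] w 0.0126 F [ 0.32  0.1  -1.13] t 33.8
tool shift [0.0003 0.0002 0.0211] turn [-0.  0. -0.] rows>= 0.5
```

Foot 5 mm in, no contact force. Continuing down.

Call:
drive_tool:
  steps:
    - [0,[0.0003,0.0002,0.003],[0,0,0]]
    - [0,[0,0,0.004],[0,0,0]]
    - [0,[0,0,0.004],[0,0,0]]
    - [0,[0,0,0.003],[0,0,0]]
    - [0,[0,0,0.001],[0,0,0]]

```text
clock: 34.22
tcp_pos: [0.5026, -0.3191, 0.0546]
eef_rot: [-180.0, 0.0, -0.0]
wrist_force: [-0.0, -0.3, 0.1]
width: 0.0126
```

```bash
python3 -c "
from h import *; plan(.5026,-.3194,.0503,0)"
```

```text
now [ 0.5026 -0.3191  0.0546] [-1.7996e+02  2.0000e-02 -1.0000e-02] w 0.0126 F [-0.05 -0.27  0.11] t 34.22
tool shift [0.     0.0003 0.0043] turn [-0.001  0.    -0.   ] rows>= 0.1
```

Call:
drive_tool:
  steps:
    - [0,[0,0.0003,0.0015],[0,0,0]]
    - [0,[0,0,0.002],[0,0,0]]
    - [0,[0,0,0.0015],[0,0,0]]
    - [0,[0,0,0.0015],[0,0,0]]

```text
clock: 34.55
tcp_pos: [0.5029, -0.3193, 0.0497]
eef_rot: [-180.0, -0.1, -0.0]
wrist_force: [-5.6, 4.1, 18.0]
width: 0.0124
```

Home (18 N at the expected height). Release and fetch the third.

Call:
drive_tool:
  steps:
    - [20,[0,0,0],[0,0,0]]
    - [35,[0,0,0],[0,0,0]]
    - [50,[0,0,0],[0,0,0]]
    - [50,[0,0,0],[0,0,0]]
    - [50,[0,0,-0.01],[0,0,0]]
    - [50,[0,0,-0.02],[0,0,0]]
    - [50,[0,0,-0.03],[0,0,0]]
    - [50,[0,0,-0.03],[0,0,0]]
    - [50,[0,0,-0.015],[0,0,0]]
    - [50,[0,0,0],[0,0,0]]

```text
clock: 35.38
tcp_pos: [0.5013, -0.3191, 0.1601]
eef_rot: [-179.9, 0.1, -0.0]
wrist_force: [-0.5, -0.4, 0.5]
width: 0.043
```

```bash
python3 -c "
from h import *; plan(.653,-.1315,.15,0)"; python3 look.py w25
```

```text
now [ 0.5013 -0.3191  0.1601] [-1.7994e+02  1.3000e-01 -2.0000e-02] w 0.043 F [-0.52 -0.37  0.46] t 35.38
tool shift [ 0.1516 -0.1876  0.01  ] turn [-0.001  0.002 -0.   ] rows>= 5.8
[ 0.5013 -0.3191  0.1601] [-1.7994e+02  1.3000e-01 -2.0000e-02]
```

View pics/w25.png

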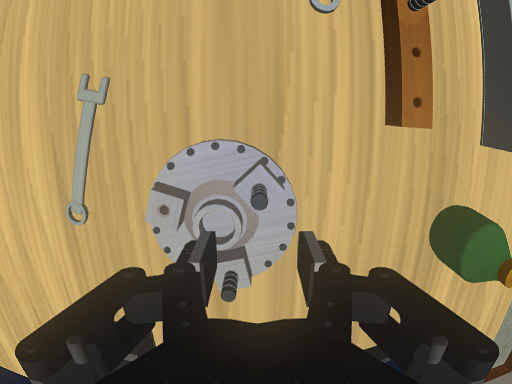

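Two pins stand in place at (260,196) and (230,285). Hole 1 at (164,210) is empty. Going for the last pin.

Call:
drive_tool:
  steps:
    - [50,[0.016,-0.02,0],[0,0.002,0]]
    - [50,[0.024,-0.029,0],[0,0,0]]
    - [50,[0.024,-0.029,0],[0,0,0]]
    - [50,[0.024,-0.029,0],[0,0,0]]
    - [50,[0.024,-0.029,0],[0,0,0]]
    - [50,[0.018,-0.024,0],[0,0,0]]
    - [50,[0.008,-0.012,0],[0,0,0]]
    - [50,[0,0,0],[0,0,0]]
    - [50,[0,0,0],[0,0,0]]

```text
clock: 36.18
tcp_pos: [0.641, -0.1409, 0.1468]
eef_rot: [-179.8, 0.8, -0.3]
wrist_force: [-0.3, -0.6, 0.4]
width: 0.0428
```

```bash
python3 -c "
from h import *; plan(.653,-.1315,.11,0)"
```

```text
now [ 0.641  -0.1409  0.1468] [-179.83    0.77   -0.32] w 0.0428 F [-0.35 -0.56  0.4 ] t 36.18
tool shift [ 0.0124 -0.0093  0.0366] turn [-0.003  0.013 -0.006] rows>= 1.0
```

Call:
drive_tool:
  steps:
    - [50,[0.007,-0.005,0],[-0.003,0.013,-0.006]]
    - [50,[0.005,-0.004,0.008],[0,0,0]]
    - [50,[0,0,0.014],[0,0,0]]
    - [50,[0,0,0.008],[0,0,0]]
    - [50,[0,0,0],[0,0,0]]
    - [50,[0,0,0],[0,0,0]]

```text
clock: 36.68
tcp_pos: [0.6509, -0.1364, 0.1131]
eef_rot: [179.9, 0.1, -0.3]
wrist_force: [0.6, -0.2, -0.3]
width: 0.0427
```

```bash
python3 look.py w26; python3 -c "
from h import *; plan(.6532,-.1315,.06,0)
pins('w26',(215,20,300,260))"
```

```text
[ 0.6509 -0.1364  0.1131] [ 1.7993e+02  8.0000e-02 -3.5000e-01]
now [ 0.6508 -0.1364  0.1131] [ 1.7993e+02  9.0000e-02 -3.5000e-01] w 0.0426 F [-0.2  -0.22  0.6 ] t 36.73
tool shift [ 0.0025 -0.005   0.0531] turn [ 0.001  0.002 -0.006] rows>= 1.3
361 [260.8 212.3] ray [ 0.6529 -0.1302] circ 652.8 -130.1 7.3
```

Call:
drive_tool:
  steps:
    - [50,[0.0015,-0.004,0.01],[0.001,0.002,-0.006]]
    - [50,[0.001,-0.002,0.015],[0,0,0]]
    - [50,[0,0,0.015],[0,0,0]]
    - [50,[0,0,0.008],[0,0,0]]
    - [50,[0,0,0.002],[0,0,0]]
    - [50,[0,0,0],[0,0,0]]

```text
clock: 37.23
tcp_pos: [0.655, -0.1311, 0.0627]
eef_rot: [180.0, -0.4, -0.0]
wrist_force: [0.5, -0.5, 0.4]
width: 0.0426
```

```bash
python3 -c "
from h import *; plan(.6532,-.1309,.0475,0)"
```

```text
now [ 0.655  -0.1311  0.0627] [ 1.7996e+02 -3.5000e-01 -5.0000e-02] w 0.0426 F [ 0.54 -0.48  0.4 ] t 37.23
tool shift [-0.0019 -0.0002  0.0152] turn [ 0.001 -0.006 -0.001] rows>= 0.4
```

Call:
drive_tool:
  steps:
    - [50,[-0.0015,0,0.004],[0.001,-0.006,0]]
    - [50,[-0.0005,0,0.005],[0,0,0]]
    - [50,[0,0,0.004],[0,0,0]]
    - [50,[0,0,0.001],[0,0,0]]
    - [50,[0,0,0],[0,0,0]]

```text
clock: 37.65
tcp_pos: [0.654, -0.1312, 0.0495]
eef_rot: [180.0, -0.1, -0.0]
wrist_force: [-0.1, 0.7, 0.1]
width: 0.0429
```

```bash
python3 -c "
from h import *; plan(.6532,-.1309,.0475,0)"
```

```text
now [ 0.654  -0.1312  0.0495] [ 1.7999e+02 -1.4000e-01 -4.0000e-02] w 0.0429 F [-0.12  0.7   0.15] t 37.65
tool shift [-0.0008 -0.0003  0.002 ] turn [ 0.    -0.003 -0.001] rows>= 0.1
```

Call:
drive_tool:
  steps:
    - [50,[-0.0008,0,0.0015],[0,-0.003,0]]
    - [0,[0,0,0],[0,0,0]]
    - [0,[0,0,0],[0,0,0]]
    - [0,[0,0,0],[0,0,0]]
    - [0,[0,0,0],[0,0,0]]
    - [0,[0,0,0],[0,0,0]]
    - [0,[0,0,0],[0,0,0]]
  grip_force: 50

```text
clock: 38.23
tcp_pos: [0.6538, -0.1314, 0.0489]
eef_rot: [180.0, -0.1, -0.0]
wrist_force: [0.7, -0.2, -0.2]
width: 0.0119
```

Call:
drive_tool:
  steps:
    - [0,[0,0,-0.008],[0,0,0]]
    - [0,[0,0,-0.02],[0,0,0]]
    - [0,[0,0,-0.03],[0,0,0]]
    - [0,[0,0,-0.03],[0,0,0]]
    - [0,[0,0,-0.02],[0,0,0]]
    - [0,[0,0,0],[0,0,0]]

```text
clock: 38.73
tcp_pos: [0.6529, -0.1311, 0.1611]
eef_rot: [-180.0, 0.1, -0.0]
wrist_force: [0.2, -0.2, -0.4]
width: 0.0123
```

```bash
python3 -c "
from h import *; plan(.4114,-.3398,.16,0)"; python3 look.py w27; python3 - <<'E'
from h import *
a=load('w23')[0];b=load('w27')[0]
cv2.imwrite('pics/z27.png',np.hstack([cv2.resize(x[200:310,200:310],None,fx=3.6,fy=3.6) for x in (a,b)]))
E
```

```text
now [ 0.6529 -0.1311  0.1611] [-1.7999e+02  1.0000e-01 -4.0000e-02] w 0.0123 F [ 0.16 -0.23 -0.39] t 38.73
tool shift [-0.2414  0.2088  0.0015] turn [-0.     0.002 -0.001] rows>= 7.7
[ 0.6529 -0.1311  0.1611] [-1.7999e+02  1.0000e-01 -4.0000e-02]
```

View pics/z27.png

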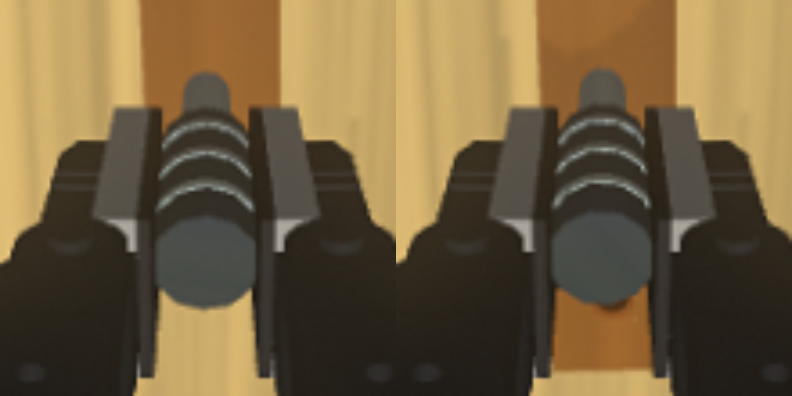

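The third pin (right) is held like the second (left). Going to hole 1.

Call:
drive_tool:
  steps:
    - [0,[-0.02,0.018,0],[0,0,0]]
    - [0,[-0.029,0.025,0],[0,0,0]]
    - [0,[-0.029,0.025,0],[0,0,0]]
    - [0,[-0.029,0.025,0],[0,0,0]]
    - [0,[-0.029,0.025,0],[0,0,0]]
    - [0,[-0.029,0.025,0],[0,0,0]]
    - [0,[-0.025,0.022,0],[0,0,0]]
    - [0,[-0.014,0.012,0],[0,0,0]]
    - [0,[-0.005,0.004,0],[0,0,0]]
    - [0,[0,0,0],[0,0,0]]

```text
clock: 39.62
tcp_pos: [0.4314, -0.3148, 0.1462]
eef_rot: [-179.6, 0.9, 0.2]
wrist_force: [0.1, 0.2, -0.3]
width: 0.0119
```

```bash
python3 -c "
from h import *; plan(.4114,-.3399,.1,0)"
```

```text
now [ 0.4314 -0.3148  0.1462] [-179.57    0.86    0.23] w 0.0119 F [ 0.11  0.2  -0.3 ] t 39.62
tool shift [-0.0194  0.0254  0.0463] turn [-0.008  0.015  0.004] rows>= 1.3
```

Call:
drive_tool:
  steps:
    - [0,[-0.009,0.012,0],[-0.008,0.015,0.004]]
    - [0,[-0.008,0.01,0.006],[0,0,0]]
    - [0,[-0.002,0.003,0.012],[0,0,0]]
    - [0,[0,0,0.012],[0,0,0]]
    - [0,[0,0,0.004],[0,0,0]]
    - [0,[0,0,0],[0,0,0]]

```text
clock: 40.12
tcp_pos: [0.4136, -0.3381, 0.1064]
eef_rot: [-179.8, 0.1, 0.2]
wrist_force: [0.3, -0.1, -1.3]
width: 0.0122
```

```bash
python3 -c "
from h import *; plan(.4114,-.3399,.092,0)"
```

```text
now [ 0.4136 -0.3381  0.1064] [-1.7978e+02  1.0000e-01  2.1000e-01] w 0.0122 F [ 0.34 -0.15 -1.33] t 40.12
tool shift [-0.0022  0.0019  0.0144] turn [-0.004  0.002  0.004] rows>= 0.4
```

Call:
drive_tool:
  steps:
    - [0,[-0.002,0.0015,0.003],[-0.004,0.002,0.004]]
    - [0,[0,0,0.004],[0,0,0]]
    - [0,[0,0,0.004],[0,0,0]]
    - [0,[0,0,0.001],[0,0,0]]
    - [0,[0,0,0],[0,0,0]]

```text
clock: 40.53
tcp_pos: [0.4132, -0.3386, 0.0932]
eef_rot: [-180.0, -0.0, 0.1]
wrist_force: [-0.6, -0.0, -0.3]
width: 0.0119
```

```bash
python3 -c "
from h import *; plan(.4114,-.3399,.0509,0)"; python3 look.py w28; python3 -c "
from h import *
p=load('w28')[0]; cv2.imwrite('pics/z28.png',cv2.resize(p[150:310,180:340],None,fx=3.7,fy=3.7,interpolation=cv2.INTER_CUBIC))"
```

```text
now [ 0.4132 -0.3386  0.0932] [-1.7999e+02 -1.0000e-02  1.4000e-01] w 0.0119 F [-0.58 -0.04 -0.26] t 40.53
tool shift [-0.0018  0.0013  0.0423] turn [-0.    -0.     0.002] rows>= 1.0
[ 0.4132 -0.3386  0.0932] [-1.7999e+02 -1.0000e-02  1.4000e-01]
```

View pics/z28.png

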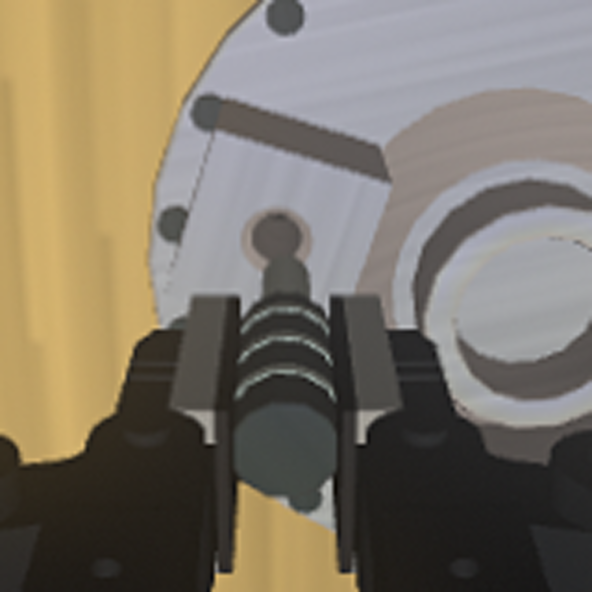

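The hole mouth at (255,214) sits about 2 px left of the pin axis, which matches the −1.8 mm correction still to go.

Call:
drive_tool:
  steps:
    - [0,[-0.0018,0.0013,0.002],[0,0,0.002]]
    - [0,[0,0,0.003],[0,0,0]]
    - [0,[0,0,0.003],[0,0,0]]
    - [0,[0,0,0.001],[0,0,0]]
    - [0,[0,0,0],[0,0,0]]

```text
clock: 41.0
tcp_pos: [0.4116, -0.3405, 0.0844]
eef_rot: [179.9, -0.1, 0.0]
wrist_force: [0.3, -0.0, -0.4]
width: 0.0123
```

```bash
python3 -c "
from h import *; plan(.4114,-.3399,.0509,0)"
```

```text
now [ 0.4116 -0.3405  0.0844] [ 1.7994e+02 -9.0000e-02  1.0000e-02] w 0.0123 F [ 0.32 -0.02 -0.42] t 41.0
tool shift [-0.0003 -0.0007  0.0335] turn [ 0.001 -0.002  0.   ] rows>= 0.8
```

Call:
drive_tool:
  steps:
    - [0,[-0.0003,-0.0007,0.002],[0.001,-0.002,0]]
    - [0,[0,0,0.003],[0,0,0]]
    - [0,[0,0,0.003],[0,0,0]]
    - [0,[0,0,0.002],[0,0,0]]

```text
clock: 41.33
tcp_pos: [0.4115, -0.34, 0.074]
eef_rot: [180.0, -0.0, 0.0]
wrist_force: [-0.2, -0.3, -1.3]
width: 0.0123
```

```bash
python3 -c "
from h import *; plan(.4114,-.3399,.0509,0)"
```

```text
now [ 0.4115 -0.34    0.074 ] [ 1.7997e+02 -1.0000e-02  0.0000e+00] w 0.0123 F [-0.2  -0.33 -1.28] t 41.33
tool shift [-0.0001 -0.0001  0.0231] turn [ 0. -0.  0.] rows>= 0.6
```

Call:
drive_tool:
  steps:
    - [0,[0,0,0.003],[0,0,0]]
    - [0,[0,0,0.004],[0,0,0]]
    - [0,[0,0,0.004],[0,0,0]]
    - [0,[0,0,0.004],[0,0,0]]
    - [0,[0,0,0.002],[0,0,0]]

```text
clock: 41.75
tcp_pos: [0.4113, -0.3396, 0.0547]
eef_rot: [-180.0, 0.0, 0.0]
wrist_force: [0.7, -0.0, -0.3]
width: 0.0123
```

```bash
python3 -c "
from h import *; plan(.4114,-.3399,.0509,0)"
```

```text
now [ 0.4113 -0.3396  0.0547] [-1.7998e+02  2.0000e-02  1.0000e-02] w 0.0123 F [ 0.74 -0.05 -0.32] t 41.75
tool shift [0.0001 0.0003 0.0038] turn [-0.  0.  0.] rows>= 0.1
```

Call:
drive_tool:
  steps:
    - [0,[0,0.0003,0.0015],[0,0,0]]
    - [0,[0,0,0.0015],[0,0,0]]
    - [0,[0,0,0.0015],[0,0,0]]
    - [0,[0,0,0.0015],[0,0,0]]

```text
clock: 42.08
tcp_pos: [0.4114, -0.3399, 0.0504]
eef_rot: [180.0, -0.0, 0.0]
wrist_force: [-5.5, 4.7, 16.6]
width: 0.0123
```

Home, with 16.6 N. Release, rise and inspect.

Call:
drive_tool:
  steps:
    - [20,[0,0,0],[0,0,0]]
    - [35,[0,0,0],[0,0,0]]
    - [50,[0,0,0],[0,0,0]]
    - [50,[0,0,0],[0,0,0]]
    - [50,[0,0,-0.01],[0,0,0]]
    - [50,[0,0,-0.02],[0,0,0]]
    - [50,[0,0,-0.03],[0,0,0]]
    - [50,[0,0,-0.035],[0,0,0]]
    - [50,[0.005,0.02,-0.035],[0,0,0]]
    - [50,[0.005,0.02,0],[0,0,0]]

```text
clock: 42.92
tcp_pos: [0.4189, -0.3766, 0.187]
eef_rot: [-179.8, 0.2, 0.2]
wrist_force: [0.7, -0.7, 0.3]
width: 0.0428
```

Call:
drive_tool:
  steps:
    - [50,[0.01,0.02,0],[0,0,0]]
    - [50,[0.01,0.01,0],[0,0,0]]
    - [50,[0,0,0],[0,0,0]]

```text
clock: 43.17
tcp_pos: [0.4412, -0.4116, 0.1926]
eef_rot: [179.8, -0.1, 0.1]
wrist_force: [-0.3, 0.2, 0.3]
width: 0.0423
```

```bash
python3 look.py w29; python3 - <<'E'
from h import *
pins('w29',(150,40,330,235),z=.078,zl=.065,zh=.09)
p,d,m,tcp,rpy=load('w29'); P=wcloud(m,d)
for (x,y) in [(.5023,-.3189),(.4111,-.3393),(.4743,-.4081)]:
    k=(np.hypot(P[...,0]-x,P[...,1]-y)<.006)&(P[...,2]>.06); print('head top z',np.percentile(P[k][:,2],[50,80,95]).round(4),P[k].mean(0).round(4),k.sum())
p,d,m=cam("side"); cv2.imwrite("pics/side29.png",cv2.resize(p[60:384,170:370],None,fx=1.8,fy=1.8))
E
```

```text
[ 0.4412 -0.4116  0.1926] [ 1.7983e+02 -1.1000e-01  8.0000e-02]
162 [324.2  88.7] ray [ 0.4989 -0.3205] circ 500.0 -320.1 7.5
225 [222.8 110. ] ray [ 0.4118 -0.3403] circ 411.7 -340.3 7.3
229 [293.1 186.2] ray [ 0.4734 -0.4075] circ 473.6 -407.3 8.4
head top z [0.0774 0.078  0.0786] [ 0.5022 -0.3188  0.0774] 138
head top z [0.0775 0.0781 0.0785] [ 0.4112 -0.3393  0.0774] 151
head top z [0.2232 0.2477 0.2487] [ 0.4755 -0.4063  0.2004] 744
```

View pics/w29.png

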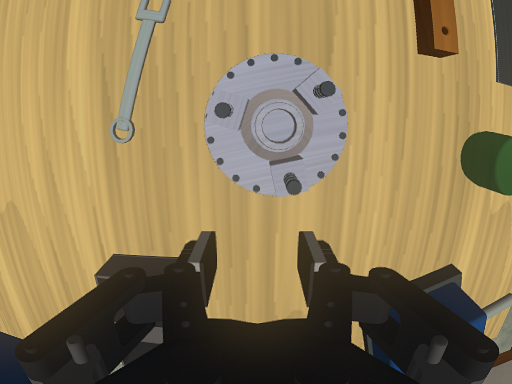

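View pics/side29.png

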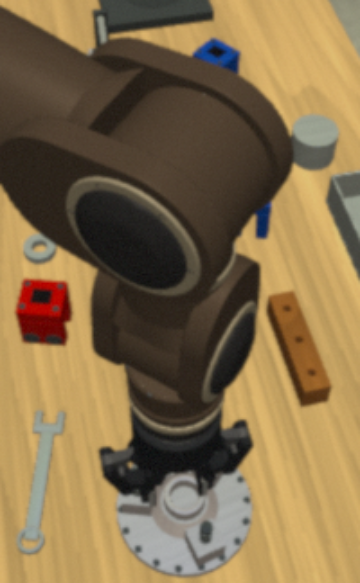

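All three pins stand in the lugs at (324,90), (223,110) and (293,184), and the block is empty. The third head's depth reading was mixed with a finger's, so I'll recheck it. Then the button.

```bash
python3 - <<'E'
from h import *
p,d,m,tcp,rpy=load('w29'); P=wcloud(m,d)
Q=P[170:200,278:308].reshape(-1,3); k=(np.hypot(Q[:,0]-.4743,Q[:,1]+.4081)<.006)&(Q[:,2]>.06); print(np.percentile(Q[k][:,2],[50,80,95]).round(4),Q[k].mean(0).round(4))
plan(.55,.15,.24,0)
E
```

```text
[0.0774 0.0781 0.0786] [ 0.4741 -0.4073  0.0762]
now [ 0.4399 -0.4099  0.1923] [ 1.7989e+02 -3.0000e-02  1.1000e-01] w 0.0428 F [-0.32 -0.6  -0.13] t 43.27
tool shift [ 0.1112 -0.5596 -0.0486] turn [ 0.002 -0.     0.002] rows>= 13.7
```

Call:
drive_tool:
  steps:
    - [50,[0.005,-0.03,-0.008],[0,0,0]]
    - [50,[0.008,-0.038,-0.008],[0,0,0]]
    - [50,[0.008,-0.038,-0.008],[0,0,0]]
    - [50,[0.008,-0.038,-0.008],[0,0,0]]
    - [50,[0.008,-0.038,-0.008],[0,0,0]]
    - [50,[0.008,-0.038,-0.004],[0,0,0]]
    - [50,[0.008,-0.038,-0.003],[0,0,0]]
    - [50,[0.008,-0.038,-0.003],[0,0,0]]
    - [50,[0.008,-0.038,-0.003],[0,0,0]]
    - [50,[0.008,-0.038,-0.003],[0,0,0]]

```text
clock: 44.1
tcp_pos: [0.5067, -0.0226, 0.2477]
eef_rot: [-179.8, 0.5, -0.5]
wrist_force: [0.5, -0.8, 0.0]
width: 0.0427
```

```bash
python3 -c "
from h import *; plan(.57,.16,.24,0)"
```

```text
now [ 0.5067 -0.0226  0.2477] [-179.83    0.55   -0.53] w 0.0427 F [ 0.51 -0.81  0.03] t 44.1
tool shift [ 0.0617 -0.1831  0.0076] turn [-0.003  0.01  -0.009] rows>= 4.6
```

Call:
drive_tool:
  steps:
    - [0,[0.011,-0.034,0.002],[-0.003,0.01,-0.009]]
    - [0,[0.012,-0.036,0.001],[0,0,0]]
    - [0,[0.012,-0.036,0.001],[0,0,0]]
    - [0,[0.012,-0.03,0.001],[0,0,0]]
    - [0,[0.006,-0.015,0],[0,0,0]]
    - [0,[0,0,0],[0,0,0]]
    - [0,[0,0,0],[0,0,0]]
    - [0,[0,0,0],[0,0,0]]

```text
clock: 44.77
tcp_pos: [0.5502, 0.1455, 0.2431]
eef_rot: [-180.0, 0.2, 0.9]
wrist_force: [-0.5, -0.2, 0.3]
width: -0.0001
```

```bash
python3 -c "
from h import *; plan(.63,.2314,.12,0)"; python3 look.py w30; python3 - <<'E'
from h import *
p,d,m=cam("side"); cv2.imwrite("pics/side30.png",p)
p,d,m=cam("top"); cv2.imwrite("pics/top30.png",p)
E
```

```text
now [0.5502 0.1455 0.2431] [-179.98    0.24    0.88] w -0.0001 F [-0.46 -0.22  0.33] t 44.77
tool shift [ 0.0816 -0.0846  0.1228] turn [-0.     0.004  0.015] rows>= 4.1
[0.5502 0.1455 0.2431] [-179.98    0.24    0.88]
```

View pics/w30.png

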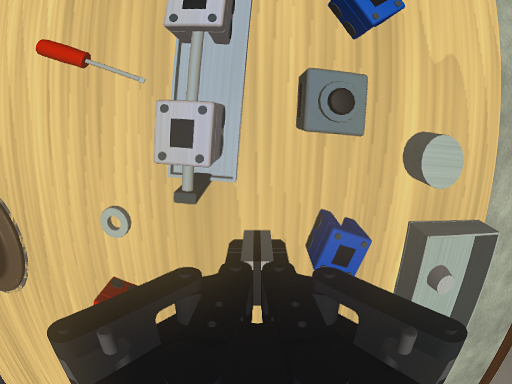

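View pics/side30.png

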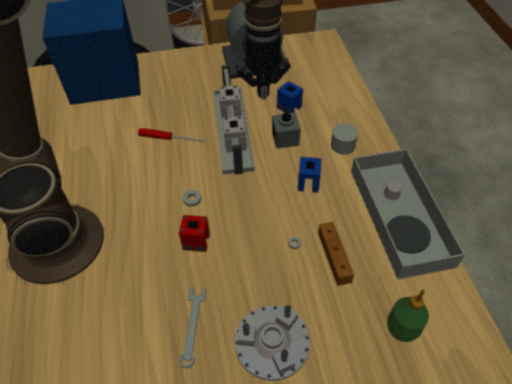

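View pics/top30.png

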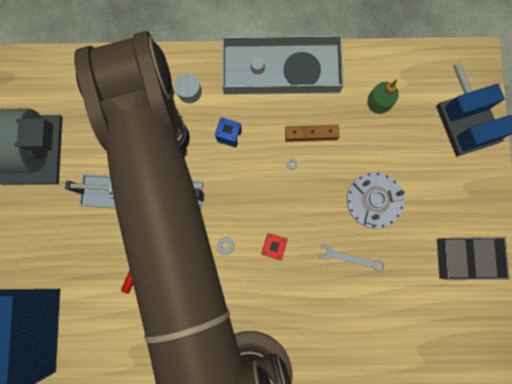

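Everything looks done: two calipers on the rail, three pins in the hub, pin block empty. I'll check B's tilt again and the button's position.

```bash
python3 - <<'E'
from h import *
p,d,m,tcp,rpy=load('w30'); P=wcloud(m,d)
topfit(P,(150,95,228,170),.114,.130); topfit(P,(160,0,238,32),.114,.130)
mk=np.zeros(d.shape,np.uint8); mk[70:135,298:365]=((P[...,2]>.086)&(P[...,2]<.1))[70:135,298:365]
k,l,st,c=cv2.connectedComponentsWithStats(mk); i=1+np.argmax(st[1:,4]); print(st[i],c[i],P[l==i].mean(0).round(4),np.median(P[l==i][:,2]),wplane(m,c[i],.0917))
E
```

```text
3777 z 0.1215 tilt x,y deg [ 1.24 -0.09] c [0.482  0.1973 0.1215]
1625 z 0.1213 tilt x,y deg [-0.11  2.57] c [0.4904 0.3086 0.1213]
[328  88  27  27 559] [341.3059034  100.92128801] [0.6323 0.2305 0.0911] 0.0911700205355715 [[0.63204884 0.23039605 0.0917    ]]
```

Call:
drive_tool:
  steps:
    - [0,[0.016,-0.016,0],[0,0.004,0.015]]
    - [0,[0.02,-0.022,0.005],[0,0,0]]
    - [0,[0.02,-0.022,0.02],[0,0,0]]
    - [0,[0.012,-0.014,0.025],[0,0,0]]
    - [0,[0.004,-0.004,0.025],[0,0,0]]
    - [0,[0,0,0.015],[0,0,0]]
    - [0,[0,0,0.003],[0,0,0]]
    - [0,[0,0,0],[0,0,0]]

```text
clock: 45.58
tcp_pos: [0.6274, 0.2154, 0.1522]
eef_rot: [-179.9, -0.5, -1.0]
wrist_force: [-0.7, 0.3, 1.0]
width: -0.0
```

```bash
python3 -c "
from h import *; plan(.631,.231,.1,0)"
```

```text
now [0.6274 0.2154 0.1522] [-179.91   -0.49   -1.  ] w -0.0 F [-0.72  0.29  1.01] t 45.58
tool shift [ 0.0029 -0.0156  0.0522] turn [-0.002 -0.009 -0.017] rows>= 1.3
```

Call:
drive_tool:
  steps:
    - [0,[0.001,-0.008,0.005],[-0.002,-0.009,-0.017]]
    - [0,[0.001,-0.006,0.01],[0,0,0]]
    - [0,[0,-0.001,0.012],[0,0,0]]
    - [0,[0,0,0.01],[0,0,0]]
    - [0,[0,0,0.003],[0,0,0]]
    - [0,[0,0,0],[0,0,0]]

```text
clock: 46.08
tcp_pos: [0.6312, 0.2301, 0.1133]
eef_rot: [-179.9, -0.3, -0.1]
wrist_force: [-0.3, 0.0, 0.4]
width: 0.0
```

```bash
python3 -c "
from h import *; plan(.631,.231,.0915,0)"; python3 look.py w31
```

```text
now [0.6312 0.2301 0.1133] [-1.7992e+02 -2.5000e-01 -9.0000e-02] w 0.0 F [-0.3   0.02  0.35] t 46.08
tool shift [-0.0003 -0.0009  0.0218] turn [-0.001 -0.004 -0.002] rows>= 0.5
[0.6312 0.2301 0.1133] [-1.7992e+02 -2.5000e-01 -9.0000e-02]
```

View pics/w31.png

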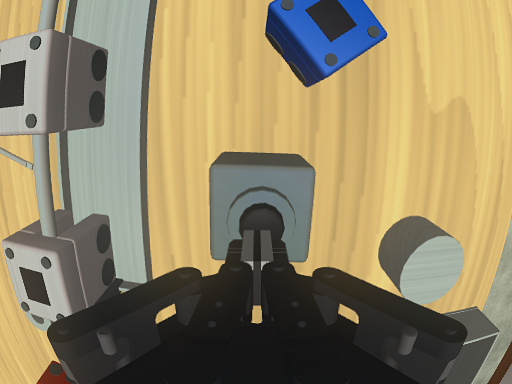

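The closed fingertips are over the black button at (262,220). Pressing slowly.

Call:
drive_tool:
  steps:
    - [0,[0,0,0.004],[-0.001,-0.004,-0.002]]
    - [0,[0,0,0.005],[0,0,0]]
    - [0,[0,0,0.004],[0,0,0]]
    - [0,[0,0,0.002],[0,0,0]]
    - [0,[0,0,0],[0,0,0]]

```text
clock: 46.55
tcp_pos: [0.6317, 0.2301, 0.0985]
eef_rot: [-180.0, -0.1, 0.0]
wrist_force: [-0.0, 0.0, -0.1]
width: -0.0002
```

Call:
drive_tool:
  steps:
    - [0,[0,0,0.003],[0,0,0]]
    - [0,[0,0,0.003],[0,0,0]]
    - [0,[0,0,0.003],[0,0,0]]
    - [0,[0,0,0.003],[0,0,0]]

```text
clock: 46.88
tcp_pos: [0.6321, 0.2301, 0.087]
eef_rot: [-179.9, -0.2, 0.0]
wrist_force: [-1.0, -0.1, 5.3]
width: -0.0001
```

Call:
drive_tool:
  steps:
    - [0,[0,0,0.003],[0,0,0]]
    - [0,[0,0,0.003],[0,0,0]]

```text
clock: 47.05
tcp_pos: [0.6323, 0.2302, 0.0857]
eef_rot: [-179.8, -0.4, 0.0]
wrist_force: [-10.6, -3.5, 24.4]
width: 0.0002
```

The button is hard against its stop (24 N at z = 0.0857, so about 6 mm down). Letting go.

Call:
drive_tool:
  steps:
    - [0,[0,0,-0.005],[0,0,0]]
    - [0,[0,0,-0.015],[0,0,0]]
    - [0,[0,0,-0.025],[0,0,0]]
    - [0,[0,0,-0.03],[0,0,0]]
    - [0,[0,0,-0.03],[0,0,0]]
    - [0,[0,0,-0.02],[0,0,0]]
    - [0,[0,0.01,0],[0,0,0]]
    - [0,[-0.01,0.02,0],[0,0,0]]
    - [0,[-0.01,0.02,0],[0,0,0]]
    - [0,[0,0,0],[0,0,0]]

```text
clock: 47.88
tcp_pos: [0.6108, 0.1785, 0.2141]
eef_rot: [-179.9, -0.5, 0.2]
wrist_force: [-0.2, 1.0, 0.7]
width: 0.0003
```

```bash
python3 look.py w32; python3 - <<'E'
from h import *
p,d,m=cam("side"); cv2.imwrite("pics/side32.png",p)
p,d,m,tcp,rpy=load('w32'); P=wcloud(m,d)
k=(np.hypot(P[...,0]-.631,P[...,1]-.231)<.008)&(P[...,2]<.11); print('button z',np.median(P[k][:,2]),k.sum())
for y in (.326,.197):
    x=.4668+.0722*y; k=(abs(P[...,0]-x)<.025)&(abs(P[...,1]-y)<.027)&(P[...,2]>.1)&(P[...,2]<.14); print('cal',y,k.sum(),P[k].mean(0).round(4))
E
```

```text
[0.6108 0.1785 0.2141] [-1.7985e+02 -5.0000e-01  1.7000e-01]
button z 0.0912838966055689 247
cal 0.326 2912 [0.4912 0.325  0.1217]
cal 0.197 2856 [0.4824 0.1974 0.1217]
```

View pics/w32.png

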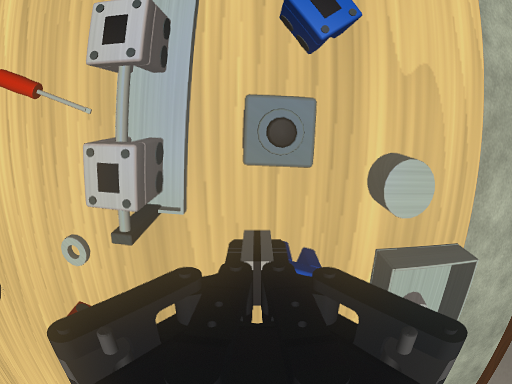

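View pics/side32.png

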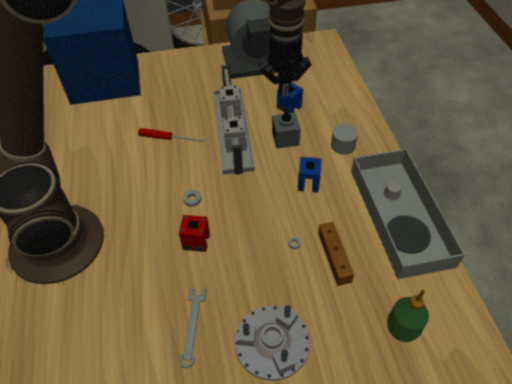

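Both calipers are hanging with their tops at 0.1217 m. The button has sprung back to 0.091 m, the pins are in place and the arm is clear. Handing in.

```bash
python3 -c "
from plant import *
print(finish_job())"
```

```text
the job is handed in; nothing more can be done
None
```

The job is done and handed in at about 48 s of the 210 s allowed; no verdict was reported. Only two grey calipers were present. I hung both on the rail and pushed the three pins into the hub's bolt holes. Last, I pressed the start button to its stop and let it go.

**Calipers:** the last check showed both tops at 0.1217 m, against 0.122 m expected with the bar right up in the slot. One hangs within about 0.2° of upright. The other leans about 1.2–1.6°, which I left as it was. A later look from a steep angle gave 2.6° along the bar for the first one, but it was partly out of view, so I trusted the earlier, clearer reading.

**Pins:** the first head-top reading for the pin in hole 2 was spoiled by a finger in view. I measured it again, and all three heads are at about 0.078 m, which is fully home. Each pin seated with a 14–18 N reaction at the expected height.

**Button:** it reached its stop at about 6 mm with 24 N, then sprang back to 0.091 m.

I saw no caliper get knocked aside, and I did not touch the blue or red look-alikes.

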